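# Scoop the bath balls out of broken glass

### The arm

A 6-joint arm with a two-finger parallel gripper is mounted at the origin on the work surface. World frame = base frame: x ahead of the robot, y to its left, z up, the work surface at z = 0. Lengths are in mm, angles in rad, forces in N, time in s.
With the tool pointing down it reaches from about 350 to 775 mm from the base axis. Payload 7.3 kg.
Tool frame: the origin (TCP) lies midway between the tips of the shut fingers; the grasp point (between the pads) lies 19 mm behind it; z points along the fingers, y is the line along which they close (so a half turn about z gives the same grasp; the last joint's range is limited). The gripper opens to 92 mm and grips with 3 to 60 N. Pads are 19 mm wide; open, the fingers measure 130 mm over their backs; the gripper's body (75 mm by 190 mm) begins 47 mm behind the grasp point.
Start: joints at [1.009, 0.342, 1.524, -0, 1.275, -0.146], TCP at [212.047, 480.293, 226.741] pointing down, gripper open.
Joint ranges: [-2.53, 2.53], [-0.77, 2.02], [0.04, 2.7], [-1, 4.14], [0.28, 2.66], [-3.11, 3.11]. Speed limits (rad/s): [2.57, 2.57, 3.14, 3.14, 3.14, 3.14].

### API

Orientations are given as [roll, pitch, yaw] about the fixed x, y, z axes, in that order (R = Rz(yaw) Ry(pitch) Rx(roll)).
In Python, from plant import bot gives the robot as it stands.
- The arm moves only by the tool jog_arm, never from a script. Its arguments are lists of equal length, an entry for each row: "dp": the shift along the tool's x, y, z in m, a list of three; "twist": the turn about the tool's z in degrees. A call has 1 to 10 rows; each row shifts and turns the commanded pose from where the row before left it, along the tool's axes as they then stand; what a row does not reach is not made up. A row lasts 1/8 s, in which the tool goes at most 62.5 mm and 10.7 degrees, less where a joint would pass 70% of its speed; a pose out of reach is approached as far as the arm can. A call is refused whole if a number of a shift passes 0.0625 or a number of a turn 10.7, either way. A call with a gripper value outside its range is refused whole. "jaw" is the finger opening in m, from 0 to 0.0918, set as the call begins (left out, the last holds). The fingers move at their own pace and stop on an object; the grip force is fixed at half the most. Time passes only in rows, so rows that do not move let the fingers close. It gives the time, the measured TCP pose, the force, the opening and the grip force at its end, in the units of the state.
- bot.get_obs(): the state, without advancing time (a new reading comes with each control period).
- bot.capture(name): name is "side" or "top" or "wrist"; returns the picture (400x640x3 uint8, blue, green, red); there is no depth.
- bot.camera_params(name): a dict with "fx", "fy", "cx", "cy" (pixels), "R" (3x3) and "t" (3): a world point X has camera coordinates R X + t. Camera axes: x right, y down, z forward; pixel columns grow to the right and rows downward; lengths in mm; the calibration is good to about 2 mm. A picture is of the moment at which its call begins: read the wrist's pose just before it. camera_params takes no time and is no camera call; for the wrist camera it gives the pose at the moment of the call.
- bot.close_job(): hands the job in; it is judged then, once.
Trained networks look in the newest picture that a camera, given by its name, has taken for a name from the list of things; names that differ only in an ending like _2 or _b are one class to them, and where a whole thing is asked for, a point or a joint stands for the part that bears it (a point fixed in the world has none). Each returns a list of dicts, best first, with "confidence" (0 to 1); they miss things now and then, are a little off and sometimes report something else, mostly with a low value. They report only what shows in the picture. A call takes as long as a camera call.
- bot.find_in(camera, label): "bbox" ([centre column, centre row, width, height] in pixels, round what is visible of it).
- bot.masks_of(camera, label): "pixels" (400x640 bool, what is visible of it) and "bbox" ([centre column, centre row, width, height] in pixels, round what is visible of it).
The state is a dict: "time": time; "joint_positions": joint angles; "dq": joint speeds; "tau": joint torques, N m; "tool_pos": TCP position; "tcp_rot": TCP orientation; "contact_force": force on the tool from outside, world axes, zero at the start; "moment": the same for the moment, N m; "grip_width": finger opening in mm; "finger_force": force on a finger pad.
Only numpy, scipy, OpenCV 4.12 (cv2) and the standard library are available. Lean on these libraries where they do the work, as an engineer would, in place of code of your own. Each camera call takes 0.05 s, during which the arm holds its last target. There are 200 camera calls.

### The job

A bottle has broken in the green rinse tub. First pick the big stirring bar out of the tub and lay it in the aluminium tool tray, so that it is out of the scoop's way; then use the wire scoop to bring every white ball from the tub into the drying basket, letting all the glass chips drop back and stay in the tub and never touching the balls with the fingers. Finally stand the scoop back on the middle of its rubber mat, and leave the reagent bottle and the conical flask where they are.

Things in the scene. Friction and masses are not known exactly. Their poses are not given: they have to be found in the camera images.
- tub: mint-green rinse tub, fixed, open on top, inside 260 (x) x 190 (y) mm, walls 5 mm thick, rim 80 mm above the bench. Origin: centre of its underside. The floor slopes down to its -x end (nearer the robot): floor height is 21 mm + 0.12 * x (tub frame), 5 mm at the low end, 37 mm at the high end; balls roll to the low end. Yaw within 0.2 rad
- basket: mint-green drying basket, fixed, open on top, flat floor 5 mm above the bench; inside 200 (x) x 160 (y) mm, walls 5 mm thick, rim at 55 mm. Origin: centre of its underside
- mat: black rubber mat, fixed, 150 (x) x 130 (y) mm, 4 mm thick: the scoop's place. Origin: centre of its underside
- tooltray: shallow aluminium tool tray, fixed, 170 (x) x 110 (y) mm outside, walls 4 mm thick and 20 mm high, floor 4 mm thick. Origin: centre of its underside
- scoop: steel wire scoop, 220 g, on the mat. 4 straight wires 3.5 mm thick at y = -49.5, -16.5, 16.5, 49.5 mm, flat from x = -47 (open nose) to 30 mm, then rising as a back to x = 45, z = 50 mm, joined there by a cross bar. 103 mm wide, 29 mm clear between wires, no sides; carries two balls side by side. Origin: under the wires, at their underside; x from nose to back, z up (handle: see its point)
- scoop_grip (a point): middle of the scoop's handle, an upright black block 26 x 26 mm and 50 mm tall, straight above the scoop's origin, from 92 to 142 mm above it; this point is 118 mm above it. Axes as the scoop's
- stirbar: big white magnetic stirring bar, 100 (x) x 18 x 18 mm, about 60 g, flat-sided so that it does not roll; at the start it lies across the upper end of the tub, on its floor. Origin: centre of its underside, x along its length
- ball1: hollow white plastic cover ball, diameter 60 mm, 22 g; starts in the tub and rolls easily. Origin: its centre
- ball2: hollow white plastic cover ball, diameter 60 mm, 22 g; starts in the tub and rolls easily; may be absent. Origin: its centre
- ball3: hollow white plastic cover ball, diameter 60 mm, 22 g; starts in the tub and rolls easily. Origin: its centre
- ball4: hollow white plastic cover ball, diameter 60 mm, 22 g; starts in the tub and rolls easily; may be absent. Origin: its centre
- ball5: hollow white plastic cover ball, diameter 60 mm, 22 g; starts in the tub and rolls easily; may be absent. Origin: its centre
- chip1: chip of broken amber glass, a flat piece at most 20 x 14 x 9 mm, 10 g, lying in the tub; it drops between the scoop's wires. Origin: centre of its underside
- chip2: chip of broken amber glass, a flat piece at most 20 x 14 x 9 mm, 10 g, lying in the tub; it drops between the scoop's wires. Origin: centre of its underside
- chip3: chip of broken amber glass, a flat piece at most 20 x 14 x 9 mm, 10 g, lying in the tub; it drops between the scoop's wires. Origin: centre of its underside
- chip4: chip of broken amber glass, a flat piece at most 20 x 14 x 9 mm, 10 g, lying in the tub; it drops between the scoop's wires. Origin: centre of its underside
- chip5: chip of broken amber glass, a flat piece at most 20 x 14 x 9 mm, 10 g, lying in the tub; it drops between the scoop's wires. Origin: centre of its underside
- reagent: bystander: amber reagent bottle with a black cap, 66 mm across, 150 mm high, loose on the bench. Origin: centre of its underside
- flask: bystander: conical flask, 80 mm across, 118 mm high, loose on the bench. Origin: centre of its underside

How it is judged:
By the outcome, as a careful person would: the job done as asked, in the order asked, and still so for the second after the job is handed in, with the robot touching nothing.
Of ball2, ball4, ball5 only 1 to 3 are there at a start; the rules pass over those that are not, and their reading is None.
At some moment in a run one of stirbar, ball1, ball2, ball3, ball4, ball5 may be knocked a few centimetres aside while the robot is not near it.
It also fails if it takes over 210 s, if anything falls off the work surface, if the arm or the gripper's body presses on something with over 40 N, if the wrist force passes 120 N, or if a joint passes its speed limit or range.

## Working session

There is one attempt and no reset: what is moved stays moved. The work goes in short steps, Python scripts to look and compute and a tool call to move; the robot and the scene stay as the last step left them, time stands still between calls to the robot, and variables do not carry over. Pictures are saved under pics/ and viewed, at most 14 in all, crops included, and the job is handed in when it is done.

Besides the shell and the picture viewer there is one more tool, called after "Request:" as name(argument=value, ...), one argument or row to a line, values as JSON. jog_arm: Moves the arm, as the interface text tells. Its arguments: {"type":"object","properties":{"dp":{"type":"array"},"twist":{"type":"array"},"jaw":{"type":"number"}},"required":["dp","twist"]}

```bash
ls; mkdir -p pics; cat > h.py <<'E'
import numpy as np, cv2
from plant import bot
def ray(cam,u,v,z):
    p=bot.camera_params(cam);R=np.array(p["R"]);t=np.array(p["t"])
    c=-R.T@t; d=R.T@np.array([(u-p["cx"])/p["fx"],(v-p["cy"])/p["fy"],1])
    return c+d*(z-c[2])/d[2]
def proj(cam,X):
    p=bot.camera_params(cam);x=np.array(p["R"])@np.array(X,float)+p["t"]
    return np.array([p["fx"]*x[0]/x[2]+p["cx"],p["fy"]*x[1]/x[2]+p["cy"]])
def st():
    o=bot.get_obs();print(o["time"],np.round(o["tool_pos"],1),np.round(o["tcp_rot"],3),np.round(o["contact_force"],1),o["grip_width"],o["finger_force"])
E
python3 - <<'E'
from h import *
st()
for c in("top","side"):
    im=bot.capture(c);cv2.imwrite(f"pics/{c}0.png",im)
    p=bot.camera_params(c);R=np.array(p["R"]);print(c,np.round(-R.T@np.array(p["t"])),np.round(R,2).tolist(),p["fx"])
for l in["tub","basket","mat","tooltray","scoop","stirbar","ball1","chip1","reagent","flask"]:
    r=bot.find_in("top",l);print(l,[(np.round(d["bbox"]).tolist(),round(d["confidence"],2)) for d in r])
E
```

```text
pics
0.0 [211.8 479.9 226. ] [-3.14  -0.     2.726] [ 0.4  0.2 -1.1] 91.80180392881738 0.0
top [ 420.  -13. 1154.] [[0.0, -1.0, 0.0], [-0.98, -0.0, -0.18], [0.18, -0.0, -0.98]] 466.3025866685301
side [ 408. -644.  941.] [[0.96, -0.26, 0.02], [-0.19, -0.75, -0.63], [0.18, 0.6, -0.78]] 424.59766586863304
tub [([262.0, 228.0, 105.0, 137.0], 0.63), ([291.0, 239.0, 25.0, 27.0], 0.5), ([224.0, 184.0, 7.0, 5.0], 0.4)]
basket [([370.0, 214.0, 71.0, 95.0], 0.7)]
mat [([171.0, 267.0, 62.0, 66.0], 0.63), ([262.0, 227.0, 105.0, 139.0], 0.4)]
tooltray [([468.0, 266.0, 48.0, 75.0], 0.6)]
scoop [([163.0, 258.0, 44.0, 32.0], 0.84)]
stirbar [([261.0, 201.0, 22.0, 39.0], 0.76), ([292.0, 264.0, 19.0, 24.0], 0.45)]
ball1 [([237.0, 248.0, 25.0, 26.0], 0.9), ([294.0, 263.0, 24.0, 23.0], 0.77), ([292.0, 239.0, 26.0, 26.0], 0.66), ([243.0, 271.0, 30.0, 26.0], 0.63), ([168.0, 164.0, 38.0, 38.0], 0.6)]
chip1 [([250.0, 228.0, 6.0, 8.0], 0.51), ([280.0, 252.0, 9.0, 7.0], 0.48), ([225.0, 185.0, 9.0, 10.0], 0.46)]
reagent [([167.0, 164.0, 39.0, 33.0], 0.86)]
flask [([237.0, 248.0, 24.0, 25.0], 0.75), ([333.0, 126.0, 29.0, 35.0], 0.64)]
```

```bash
python3 - <<'E'
import cv2
im=cv2.imread("pics/top0.png")
cv2.imwrite("pics/t0c.png",cv2.resize(im[90:330,120:520],None,fx=2,fy=2,interpolation=cv2.INTER_CUBIC))
E
```

```text
(no output)
```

View pics/t0c.png

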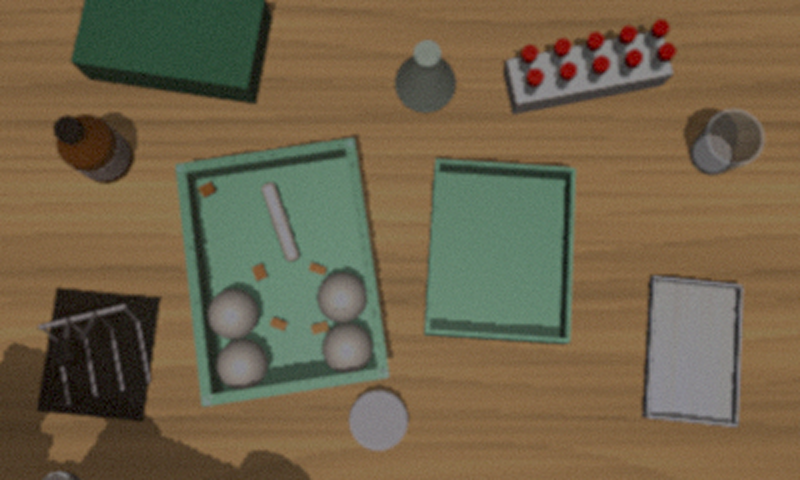

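View pics/side0.png

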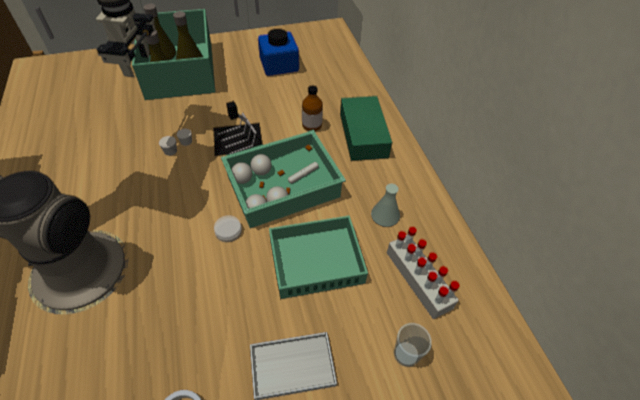

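The top view (crop coordinates) shows four balls, near (235,313), (240,362), (342,296) and (347,348). There are five chips in the tub. The stir bar runs from (268,185) to (292,258), and the scoop lies on the mat with its nose towards the robot.

```bash
python3 - <<'E'
from h import *
f=lambda u,v,z: np.round(ray("top",120+u/2,90+v/2,z)[:2],0)
C=[f(*p,80) for p in[(178,165),(356,138),(388,376),(203,404)]];print("tub",C,np.mean(C,0))
for a,b in((3,0),(2,1)): d=C[b]-C[a];print(np.arctan2(d[1],d[0]),np.hypot(*d))
C=[f(*p,55) for p in[(435,158),(576,166),(570,343),(425,333)]];print("basket",C,np.mean(C,0))
C=[f(*p,20) for p in[(651,276),(742,284),(738,425),(645,417)]];print("tray",C,np.mean(C,0))
C=[f(*p,4) for p in[(57,289),(160,297),(143,420),(39,410)]];print("mat",C,np.mean(C,0))
for d in C: pass
d=C[0]-C[3];print("matyaw",np.arctan2(d[1],d[0]))
print("bar",f(268,185,52),f(292,258,46),)
print("balls",[f(*p,44) for p in[(235,313),(240,362),(342,296),(347,348)]])
print("handle",f(65,340,120))
print("scoopbar",f(42,328,52),f(128,306,52),"nose",f(68,402,6),f(148,382,6),f(95,395,6),f(122,390,6))
print("flask",f(428,90,30),"reag",f(105,160,0))
E
```

```text
tub [array([666., 257.]), array([699.,  47.]), array([421.,   7.]), array([390., 215.])] [544.  131.5]
0.15101534292135937 279.1773629791642
0.14290410360914957 280.8629559055448
basket [array([681., -48.]), array([ 672., -218.]), array([ 460., -205.]), array([471., -35.])] [ 571.  -126.5]
tray [array([ 542., -312.]), array([ 533., -422.]), array([ 366., -407.]), array([ 374., -297.])] [ 453.75 -359.5 ]
mat [array([526., 417.]), array([516., 290.]), array([369., 303.]), array([380., 429.])] [447.75 359.75]
matyaw -0.08200744552618561
bar [648. 154.] [560. 123.]
balls [array([494., 189.]), array([437., 181.]), array([515.,  63.]), array([454.,  56.])]
handle [459. 361.]
scoopbar [475. 414.] [502. 314.] nose [389. 394.] [413. 298.] [398. 362.] [404. 329.]
flask [774. -40.] reag [690. 370.]
```

Request:
jog_arm(
  dp=[
    [0,0,0],
    [0,0,0],
    [0,0,0],
    [0,0,0],
  ],
  twist=[-10.7,-10.7,-10.7,-10.7],
)

```text
time: 1.1
tool_pos: [212.0, 480.3, 226.8]
tcp_rot: [3.142, 0.0, -2.804]
contact_force: [0.2, -0.1, -0.4]
grip_width: 92.1
finger_force: 0.0
```

Request:
jog_arm(
  dp=[
    [-0.026,-0.045,0],
    [-0.026,-0.045,0],
    [-0.026,-0.045,0],
    [-0.026,-0.045,0],
    [-0.026,-0.045,0],
    [-0.026,-0.045,0],
    [-0.026,-0.045,0],
    [-0.026,-0.045,0],
    [-0.026,-0.045,0],
    [-0.026,-0.045,0],
  ],
  twist=[0,0,0,0,0,0,0,0,0,0],
  jaw=0.05,
)

```text
time: 2.35
tool_pos: [605.4, 138.0, 226.7]
tcp_rot: [3.141, 0.0, -2.81]
contact_force: [0.7, 1.7, -0.5]
grip_width: 49.9
finger_force: 0.0
```

```bash
cat >> h.py <<'E'
def to(x,y,z=None):
    "displacement in tool axes (mm) from the measured pose to a world point"
    o=bot.get_obs();p=o["tool_pos"];s=o["tcp_rot"][2]
    d=np.array([x-p[0],y-p[1],(p[2] if z is None else z)-p[2]])
    return np.round([d[0]*np.cos(s)+d[1]*np.sin(s),d[0]*np.sin(s)-d[1]*np.cos(s),-d[2]],1)
def rect(m):
    c,_=cv2.findContours(m.astype(np.uint8),cv2.RETR_EXTERNAL,cv2.CHAIN_APPROX_NONE)
    return cv2.minAreaRect(max(c,key=cv2.contourArea))
E
python3 - <<'E'
from h import *
st();cv2.imwrite("pics/w1.png",bot.capture("wrist"))
for d in bot.masks_of("wrist","stirbar")[:2]:
    r=rect(d["pixels"]);b=cv2.boxPoints(r);print(d["confidence"],d["bbox"],r)
    print([np.round(ray("wrist",*q,52 if 1 else 0)[:2]) for q in b])
E
```

```text
2.35 [605.4 138.  226.7] [ 3.141  0.    -2.81 ] [ 0.7  1.7 -0.5] 49.933518274984735 0.0
0.89 [325.5, 174.2, 18.8, 99.9] ((325.0, 175.0), (98.0, 20.0), 90.0)
[array([562., 112.]), array([556., 130.]), array([647., 162.]), array([654., 143.])]
```

View pics/w1.png

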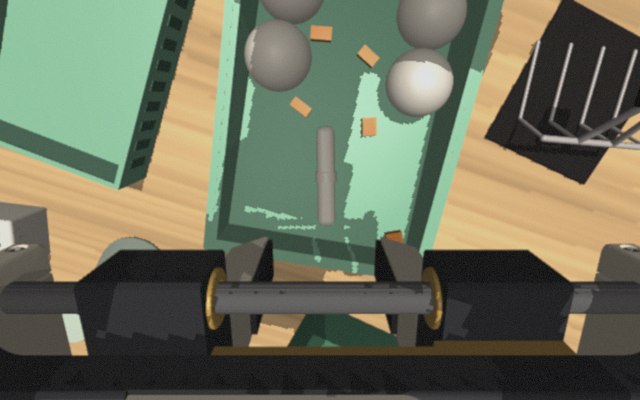

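The wrist view shows the stir bar at (325,175), in line with the tool axis. The four balls and five chips are all still in the tub.

Request:
jog_arm(
  dp=[
    [0,-0.001,0.045],
    [0,0,0.045],
    [0,0,0.04],
    [0,0,0.03],
    [0,0,0.02],
    [0,0,0.016],
    [0,0,0],
  ],
  twist=[0,0,0,0,0,0,0],
)

```text
time: 3.32
tool_pos: [604.3, 138.8, 30.5]
tcp_rot: [3.141, -0.0, -2.81]
contact_force: [-0.4, 0.5, 0.2]
grip_width: 49.8
finger_force: 0.0
```

Request:
jog_arm(
  dp=[
    [0,0,0],
    [0,0,0],
    [0,0,0],
    [0,0,0],
    [0,0,0],
  ],
  twist=[0,0,0,0,0],
  jaw=0.0,
)

```text
time: 3.95
tool_pos: [604.6, 138.4, 30.9]
tcp_rot: [3.142, 0.0, -2.81]
contact_force: [-0.8, 0.0, 0.4]
grip_width: 17.8
finger_force: 29.9
```

Request:
jog_arm(
  dp=[
    [0,0,-0.02],
    [0,0,-0.04],
    [0,0,-0.045],
    [0,0,-0.045],
    [0,0,0],
  ],
  twist=[0,0,0,0,0],
)

```text
time: 4.58
tool_pos: [606.6, 138.6, 184.9]
tcp_rot: [-3.14, 0.008, -2.81]
contact_force: [0.5, 0.1, -1.6]
grip_width: 17.8
finger_force: 29.9
```

```bash
python3 - <<'E'
from h import *
st();print(to(454,-359.5))
E
```

```text
4.575 [606.6 138.6 184.9] [-3.14   0.008 -2.81 ] [ 0.5  0.1 -1.6] 17.750655347698874 29.90911513566971
[ 306.2 -421.4   -0. ]
```

Request:
jog_arm(
  dp=[
    [0.03,-0.042,0],
    [0.031,-0.042,0],
    [0.031,-0.042,0],
    [0.031,-0.042,0],
    [0.031,-0.042,0],
    [0.031,-0.042,0],
    [0.031,-0.042,0],
    [0.03,-0.042,0],
    [0.03,-0.042,0],
    [0.03,-0.043,0],
  ],
  twist=[0,0,0,0,0,0,0,0,0,0],
)

```text
time: 5.82
tool_pos: [450.9, -360.3, 179.3]
tcp_rot: [3.139, -0.001, -2.811]
contact_force: [1.0, 0.1, -0.6]
grip_width: 17.7
finger_force: 29.9
```

Request:
jog_arm(
  dp=[
    [0,0,0],
    [0,0,0],
    [0,0,0.045],
    [0,0,0.045],
    [0,0,0.04],
    [0,0,0.03],
    [0,0,0.01],
    [0,0,0],
  ],
  twist=[8,8,8,0,0,0,0,0],
)

```text
time: 6.82
tool_pos: [451.9, -359.0, 10.3]
tcp_rot: [3.141, -0.001, 3.054]
contact_force: [0.2, 0.2, 0.6]
grip_width: 17.7
finger_force: 30.0
```

```bash
python3 - <<'E'
from h import *
st();im=bot.capture("side");cv2.imwrite("pics/s2.png",cv2.resize(im[280:400,200:400],None,fx=3,fy=3))
E
```

```text
6.825 [ 451.9 -359.    10.3] [ 3.141e+00 -1.000e-03  3.054e+00] [0.2 0.2 0.6] 17.65928142906571 29.992792010307312
```

View pics/s2.png

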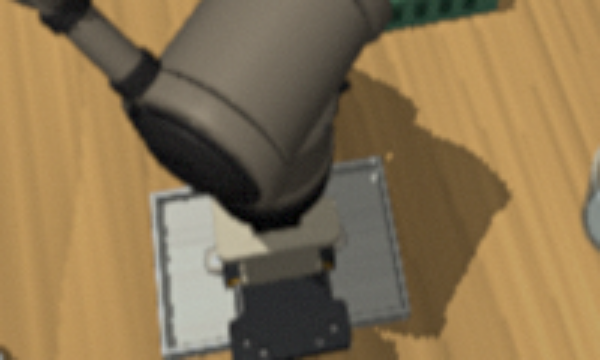

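The fingers hold the bar inside the tray at about (285,270) in the crop. I'll release it and go to the scoop.

Request:
jog_arm(
  dp=[
    [0,0,0.001],
    [0,0,0],
    [0,0,0],
    [0,0,-0.03],
    [0,0,-0.05],
    [0,0,-0.05],
    [0,0,-0.05],
    [0,0,-0.05],
  ],
  twist=[0,0,0,0,0,0,0,0],
  jaw=0.05,
)

```text
time: 7.88
tool_pos: [451.9, -359.1, 241.7]
tcp_rot: [-3.141, 0.001, 3.054]
contact_force: [0.6, -0.7, 0.1]
grip_width: 49.8
finger_force: 0.0
```

Request:
jog_arm(
  dp=[
    [0,0,0],
    [0,0,0],
    [0,0,0],
    [0,0,0],
    [0,0,0],
    [0,0,0],
    [0,0,0],
  ],
  twist=[10.1,10.1,10.1,10.1,10.1,10.1,10.1],
)

```text
time: 8.75
tool_pos: [452.0, -359.2, 239.9]
tcp_rot: [3.141, 0.0, 1.814]
contact_force: [-0.2, -0.8, 0.5]
grip_width: 49.3
finger_force: 0.0
```

```bash
python3 - <<'E'
from h import *
st();print(to(450,359))
im=bot.capture("side")
for l in ("stirbar",):
  bot.capture("top")
  for c in("top","side"):
    print([(np.round(ray(c,*d["bbox"][:2],13)[:2]),d["confidence"]) for d in bot.find_in(c,l)])
E
```

```text
8.75 [ 452.  -359.2  239.9] [3.141 0.    1.814] [-0.2 -0.8  0.5] 49.29214032275355 0.0
[697.5 171.1  -0. ]
[(array([518.,  65.]), 0.68), (array([ 456., -364.]), 0.67)]
[(array([ 455., -359.]), 0.79)]
```

Bar is in the tray (about 455, −361).

Request:
jog_arm(
  dp=[
    [0.058,0.0143,0],
    [0.058,0.0143,0],
    [0.058,0.0143,0],
    [0.058,0.0143,0],
    [0.058,0.0143,0],
    [0.058,0.0143,0],
    [0.058,0.0143,0],
    [0.058,0.0143,0],
    [0.058,0.0143,0],
    [0.058,0.0143,0],
  ],
  twist=[0,0,0,0,0,0,0,0,0,0],
)

```text
time: 10.2
tool_pos: [447.4, 240.1, 240.1]
tcp_rot: [3.141, 0.0, 1.824]
contact_force: [0.8, -0.2, -1.4]
grip_width: 50.0
finger_force: 0.0
```

Request:
jog_arm(
  dp=[
    [0.04,0.01,0],
    [0,0,0],
    [0,0,0],
  ],
  twist=[0,0,0],
)

```text
time: 10.58
tool_pos: [447.3, 278.7, 239.6]
tcp_rot: [-3.141, 0.001, 1.822]
contact_force: [0.3, -0.5, -0.1]
grip_width: 50.0
finger_force: 0.0
```

```bash
python3 - <<'E'
from h import *
st();cv2.imwrite("pics/w3.png",bot.capture("wrist"))
p=bot.camera_params("wrist");R=np.array(p["R"]);print(np.round(-R.T@np.array(p["t"])),proj("wrist",[450,359,120]))
for l in("scoop_grip","scoop"):
  for d in bot.find_in("wrist",l)[:3]: print(l,d["confidence"],np.round(d["bbox"]))
bot.capture("top")
print([(np.round(ray("top",*d["bbox"][:2],44)[:2]),d["confidence"]) for d in bot.find_in("top","ball1")])
E
```

```text
10.575 [447.3 278.7 239.6] [-3.141e+00  1.000e-03  1.822e+00] [ 0.3 -0.5 -0.1] 49.964227331605215 0.0
[429. 353. 397.] [353.3798505   96.04273204]
scoop_grip 0.85 [347.  96.  99. 116.]
scoop_grip 0.41 [582. 156. 115.  77.]
scoop 0.6 [348.  95. 100. 113.]
[(array([456.,  57.]), 0.91), (array([494., 194.]), 0.89), (array([511.,  60.]), 0.6), (array([441., 172.]), 0.57)]
```

View pics/w3.png

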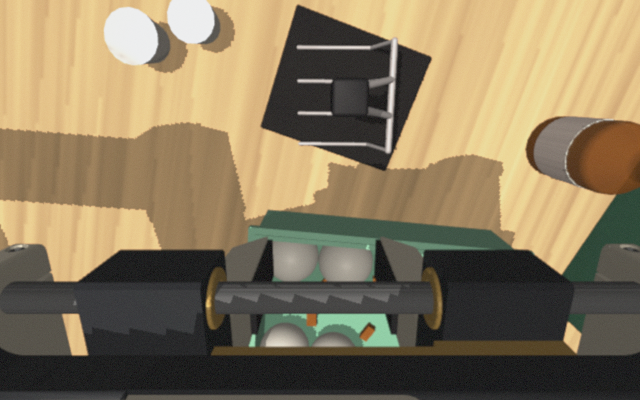

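The handle top is at (349,97), and the scoop's wires run horizontally in the picture, so they line up with the tool.

```bash
python3 - <<'E'
from h import *
w=ray("wrist",349.5,97,146);print(w,to(*w[:2]))
a=ray("wrist",397,38,54);b=ray("wrist",388,152,54);print("bar dir yaw",np.arctan2(-(a-b)[0],(a-b)[1]), (a+b)/2)
a=ray("wrist",297,47,5);b=ray("wrist",300,144,5);print("nose",np.arctan2(-(a-b)[0],(a-b)[1]), (a+b)/2)
for q in[(297,47),(370,46)],[(300,144),(368,144)]:
  a,b=[ray("wrist",*k,5.7) for k in q];d=b-a;print(np.arctan2(d[1],d[0]))
E
```

```text
[446.02607091 357.20092152 146.        ] [76.9 17.7 -0. ]
bar dir yaw 0.2216920579068362 [491.38183155 368.29623119  54.        ]
nose 0.2610885417015175 [402.77731011 345.91767927   5.        ]
0.2615696742058133
0.24896537828241994
```

Request:
jog_arm(
  dp=[
    [0.0385,0.0088,0],
    [0.0385,0.0088,0],
    [0,0,0.04],
    [0,0,0.04],
    [0,0,0.035],
    [0,0,0.022],
    [0,0,0],
    [0,0,0],
  ],
  twist=[0,0,0,0,0,0,0,0],
)

```text
time: 11.82
tool_pos: [446.4, 358.3, 103.9]
tcp_rot: [3.14, -0.001, 1.82]
contact_force: [0.5, -1.3, 0.9]
grip_width: 49.9
finger_force: 0.0
```

Request:
jog_arm(
  dp=[
    [0,0,0],
    [0,0,0],
    [0,0,0],
    [0,0,0],
  ],
  twist=[0,0,0,0],
  jaw=0.0,
)

```text
time: 12.32
tool_pos: [445.7, 358.4, 103.3]
tcp_rot: [3.141, -0.0, 1.82]
contact_force: [-1.0, 0.3, 3.2]
grip_width: 25.9
finger_force: 29.9
```

Request:
jog_arm(
  dp=[
    [0,0,-0.01],
    [0,0,-0.02],
    [0,0,-0.04],
    [0,0,-0.04],
    [0,0,-0.03],
    [0,0,0],
    [0,0,0],
  ],
  twist=[0,0,0,0,0,0,0],
)

```text
time: 13.2
tool_pos: [444.9, 357.9, 241.2]
tcp_rot: [-3.139, 0.001, 1.82]
contact_force: [0.5, -0.4, -2.0]
grip_width: 25.9
finger_force: 29.8
```

```bash
python3 - <<'E'
from h import *
st();bot.capture("top")
B=[]
for c in("top","side"):
  bot.capture(c)
  for d in bot.find_in(c,"ball1"): 
    w=ray(c,*d["bbox"][:2],44); q=w[:2]-[544,131.5]; s=.147
    print(c,np.round(w[:2]),"tub",np.round([q[0]*np.cos(s)+q[1]*np.sin(s),-q[0]*np.sin(s)+q[1]*np.cos(s)]),round(d["confidence"],2))
cv2.imwrite("pics/s4.png",cv2.resize(bot.capture("side")[80:240,150:400],None,fx=3,fy=3,interpolation=cv2.INTER_CUBIC))
E
```

```text
13.2 [444.9 357.9 241.2] [-3.139e+00  1.000e-03  1.820e+00] [ 0.5 -0.4 -2. ] 25.8939639625989 29.848178336396813
top [452.  58.] tub [-102.  -59.] 0.97
top [437. 170.] tub [-100.   54.] 0.85
top [495. 196.] tub [-39.  71.] 0.83
top [515.  61.] tub [-40. -66.] 0.65
side [503. 195.] tub [-31.  69.] 0.92
side [791. -34.] tub [ 220. -200.] 0.74
side [433. 175.] tub [-103.   59.] 0.71
side [516.  78.] tub [-35. -49.] 0.67
side [459.  65.] tub [-93. -54.] 0.45
```

View pics/s4.png

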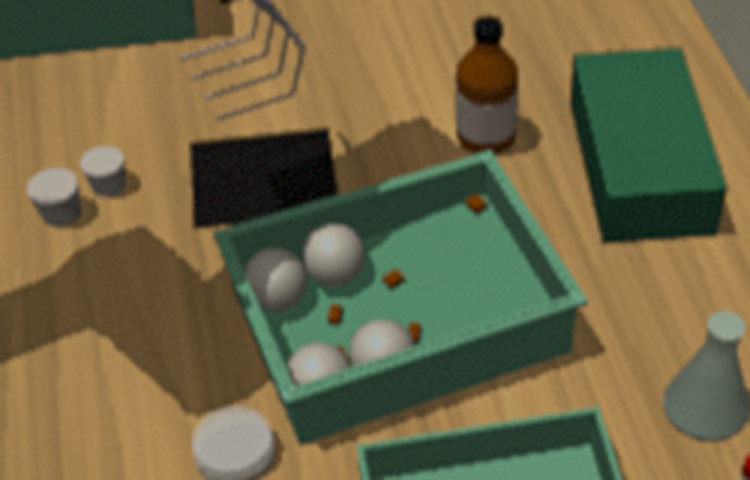

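The side view shows the scoop held level at (240,65). Two balls are at the left, (275,278) and (335,255), and two at the right near wall, (318,370) and (380,345).

Request:
jog_arm(
  dp=[
    [0,0,0],
    [-0.04,0.023,0],
    [-0.041,0.024,0],
    [-0.041,0.024,0],
    [-0.041,0.024,0],
    [-0.041,0.024,0],
    [0,0,0],
    [0,0,0],
  ],
  twist=[5.8,0,0,0,0,0,0,0],
)

```text
time: 14.5
tool_pos: [592.9, 174.2, 242.2]
tcp_rot: [-3.14, -0.001, 1.718]
contact_force: [0.1, 0.5, -2.3]
grip_width: 26.1
finger_force: 29.9
```

```bash
python3 - <<'E'
from h import *
st();print(to(593.6,172.2,132))
im=bot.capture("wrist");cv2.imwrite("pics/w5.png",im)
for x,y in((-130,-95),(-130,95),(130,95),(130,-95)):
  s=.147;print((x,y),np.round(proj("wrist",[544+x*np.cos(s)-y*np.sin(s),131.5+x*np.sin(s)+y*np.cos(s),80])))
E
```

```text
14.5 [592.9 174.2 242.2] [-3.140e+00 -1.000e-03  1.718e+00] [ 0.1  0.5 -2.3] 26.06860521620263 29.873506659641862
[ -2.1   0.4 110.2]
(-130, -95) [146. 304.]
(-130, 95) [117. 117.]
(130, 95) [409. 118.]
(130, -95) [396. 305.]
```

View pics/w5.png

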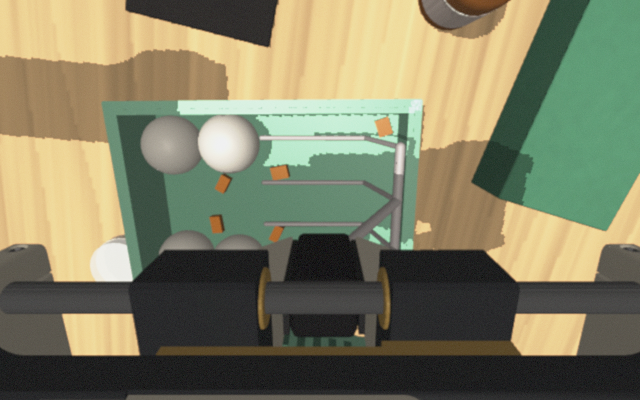

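The tub rim projects within about 2 mm of the picture, with its inner corner at (120,114). The two balls on this side are at (172,144) and (228,143). The scoop is above the clear upper end.

Request:
jog_arm(
  dp=[
    [-0.002,0,0.03],
    [0,0,0.03],
    [0,0,0.02],
    [0,0,0.015],
    [0,0,0.01],
    [0,0,0.004],
    [0,0,0],
  ],
  twist=[0,0,0,0,0,0,0],
)

```text
time: 15.42
tool_pos: [593.8, 172.2, 134.0]
tcp_rot: [3.141, -0.0, 1.719]
contact_force: [-0.6, -0.6, -2.2]
grip_width: 25.9
finger_force: 29.9
```

Request:
jog_arm(
  dp=[
    [0,0,0.001],
    [0,0,0],
  ],
  twist=[0,0],
)

```text
time: 15.68
tool_pos: [593.8, 172.0, 133.1]
tcp_rot: [3.141, -0.0, 1.719]
contact_force: [-0.1, 0.2, -2.6]
grip_width: 25.6
finger_force: 29.9
```

Request:
jog_arm(
  dp=[
    [0,0,0.001],
    [0,-0.006,0.0007],
    [0,-0.006,0.0007],
    [0,-0.006,0.0007],
    [0,-0.006,0.0007],
    [0,-0.006,0.0007],
    [0,-0.006,0.0007],
    [0,-0.006,0.0007],
    [0,-0.006,0.0007],
    [0,0,0],
  ],
  twist=[0,0,0,0,0,0,0,0,0,0],
)

```text
time: 16.92
tool_pos: [545.6, 164.9, 126.1]
tcp_rot: [-3.141, -0.0, 1.719]
contact_force: [0.3, 0.1, -2.5]
grip_width: 25.8
finger_force: 29.9
```

```bash
cat >> h.py <<'E'
def balls(*cams):
    for c in cams:
        bot.capture(c)
        for d in bot.find_in(c,"ball1"):
            w=ray(c,*d["bbox"][:2],48); q=w[:2]-[544,131.5]; s=.147
            print(c,np.round(d["bbox"]).tolist(),"tub",np.round([q[0]*np.cos(s)+q[1]*np.sin(s),-q[0]*np.sin(s)+q[1]*np.cos(s)]),round(d["confidence"],2))
E
python3 - <<'E'
from h import *
st();balls("top","side","wrist")
E
```

```text
16.925 [545.6 164.9 126.1] [-3.141 -0.     1.719] [ 0.3  0.1 -2.5] 25.789062923771304 29.87231394276023
top [294.0, 262.0, 20.0, 25.0] tub [-97. -62.] 0.6
side [241.0, 173.0, 22.0, 22.0] tub [-100.   56.] 0.9
side [260.0, 165.0, 24.0, 19.0] tub [-41.  65.] 0.68
side [277.0, 193.0, 22.0, 15.0] tub [-34. -51.] 0.57
side [256.0, 203.0, 23.0, 13.0] tub [-98. -61.] 0.46
wrist [165.0, 162.0, 87.0, 84.0] tub [-101.   67.] 0.72
wrist [249.0, 169.0, 95.0, 93.0] tub [-44.  63.] 0.71
wrist [289.0, 341.0, 16.0, 16.0] tub [-20. -75.] 0.52
```

Request:
jog_arm(
  dp=[
    [0,-0.006,0.0012],
    [0,-0.006,0.001],
    [0,-0.006,0.001],
    [0,-0.006,0.0008],
    [0,-0.006,0.0007],
    [0,-0.006,0.0007],
    [0,0,0],
  ],
  twist=[0,0,0,0,0,0,0],
)

```text
time: 18.1
tool_pos: [510.0, 159.6, 120.8]
tcp_rot: [-3.141, -0.0, 1.719]
contact_force: [0.8, 0.6, -1.9]
grip_width: 25.9
finger_force: 29.9
```

```bash
python3 - <<'E'
from h import *
st();balls("side","wrist")
cv2.imwrite("pics/w6.png",bot.capture("wrist"))
E
```

```text
18.1 [510.  159.6 120.8] [-3.141 -0.     1.719] [ 0.8  0.6 -1.9] 25.92682739480482 29.87346902489662
side [263.0, 165.0, 21.0, 16.0] tub [-33.  59.] 0.8
side [275.0, 193.0, 24.0, 19.0] tub [-38. -51.] 0.78
side [257.0, 202.0, 24.0, 9.0] tub [-94. -59.] 0.61
side [240.0, 176.0, 24.0, 19.0] tub [-106.   47.] 0.53
side [316.0, 255.0, 96.0, 86.0] tub [ -14. -270.] 0.23
wrist [219.0, 162.0, 84.0, 85.0] tub [-98.  68.] 0.86
wrist [308.0, 168.0, 90.0, 91.0] tub [-39.  64.] 0.75
wrist [314.0, 340.0, 66.0, 16.0] tub [-36. -70.] 0.73
wrist [332.0, 236.0, 148.0, 198.0] tub [-23.  15.] 0.36
wrist [281.0, 218.0, 25.0, 22.0] tub [-59.  29.] 0.21
```

View pics/w6.png

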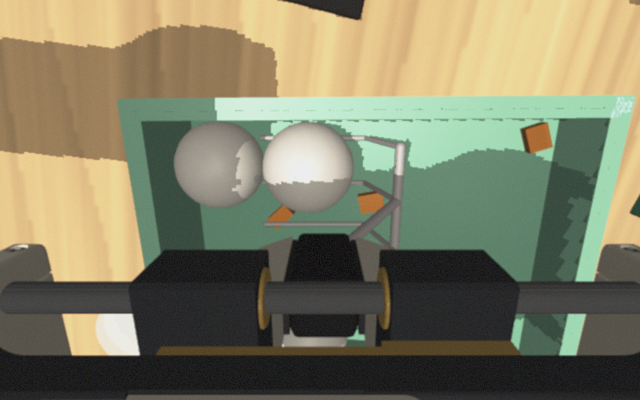

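The ball at (308,168) is on the scoop's wires and the next ball, at (218,165), is ahead of the nose. I'll back off slightly and lift this single ball gently.

Request:
jog_arm(
  dp=[
    [0,0.001,-0.001],
    [0,0.002,-0.001],
    [0,0.002,-0.002],
    [0,0,-0.005],
    [0,0,-0.012],
    [0,0,-0.015],
    [0,0,-0.015],
    [0,0,-0.015],
    [0,0,-0.012],
    [0,0,-0.006],
  ],
  twist=[0,0,0,0,0,0,0,0,0,0],
)

```text
time: 19.6
tool_pos: [515.7, 160.5, 205.7]
tcp_rot: [3.14, -0.0, 1.719]
contact_force: [0.3, 0.2, -2.5]
grip_width: 26.2
finger_force: 29.9
```

```bash
python3 - <<'E'
from h import *
st()
bot.capture("wrist")
for d in bot.find_in("wrist","ball1")[:4]: print(np.round(d["bbox"]),round(d["confidence"],2))
print(to(0,0))
E
```

```text
19.6 [515.7 160.5 205.7] [ 3.14  -0.     1.719] [ 0.3  0.2 -2.5] 26.1521032982219 29.87263443879783
[307. 167.  89.  93.] 0.79
[239. 147.  61.  64.] 0.68
[280. 233.  15.  16.] 0.56
[ -82.7 -533.8   -0. ]
```

The ball stays put on the scoop. Next I'll move it sideways, across the wires, to the basket.

Request:
jog_arm(
  dp=[
    [-0.006,0.001,0],
    [-0.012,0.002,0],
    [-0.016,0.003,0],
    [-0.018,0.003,0],
    [-0.018,0.003,0],
    [-0.018,0.003,0],
    [-0.018,0.003,0],
    [-0.018,0.003,0],
    [-0.018,0.003,0],
    [-0.018,0.003,0],
  ],
  twist=[0,0,0,0,0,0,0,0,0,0],
)

```text
time: 20.95
tool_pos: [566.1, 5.0, 204.7]
tcp_rot: [3.142, -0.0, 1.719]
contact_force: [-0.0, -0.0, -2.8]
grip_width: 25.7
finger_force: 29.9
```

Request:
jog_arm(
  dp=[
    [-0.018,0.003,0],
    [-0.018,0.003,0],
    [-0.018,0.003,0],
    [-0.018,0.003,0],
    [-0.018,0.003,0],
    [-0.018,0.003,0],
    [-0.014,0.003,0],
    [-0.008,0.002,0],
    [-0.004,0.001,0],
    [0,0,0],
  ],
  twist=[0,0,0,0,0,0,0,0,0,0],
)

```text
time: 22.2
tool_pos: [609.3, -122.7, 204.6]
tcp_rot: [-3.141, -0.0, 1.719]
contact_force: [0.1, -0.0, -2.7]
grip_width: 25.7
finger_force: 29.9
```

```bash
python3 - <<'E'
from h import *
st()
bot.capture("wrist")
for d in bot.find_in("wrist","ball1")[:4]: print(np.round(d["bbox"]),round(d["confidence"],2))
print(to(612,-122))
E
```

```text
22.2 [ 609.3 -122.7  204.6] [-3.141 -0.     1.719] [ 0.1 -0.  -2.7] 25.658516182904545 29.872656790539622
[308. 169.  91.  92.] 0.79
[-0.1  2.9 -0. ]
```

Request:
jog_arm(
  dp=[
    [0,0,0.01],
    [0,0,0.02],
    [0,0,0.02],
    [0,0,0.018],
    [0,0,0.01],
    [0,0,0.005],
    [0,0,0],
  ],
  twist=[0,0,0,0,0,0,0],
)

```text
time: 23.18
tool_pos: [609.3, -122.8, 121.7]
tcp_rot: [3.142, -0.0, 1.719]
contact_force: [0.6, -0.0, -2.5]
grip_width: 25.8
finger_force: 29.9
```

Request:
jog_arm(
  dp=[
    [0,-0.02,0],
    [0,-0.03,0],
    [0,0.03,0],
    [0,0.02,0],
    [0,0,0],
    [0,0,0],
  ],
  twist=[0,0,0,0,0,0],
)

```text
time: 23.92
tool_pos: [608.8, -122.9, 121.9]
tcp_rot: [-3.141, -0.0, 1.719]
contact_force: [-0.3, -0.0, -2.4]
grip_width: 25.9
finger_force: 29.9
```

```bash
python3 - <<'E'
from h import *
st()
cv2.imwrite("pics/w7.png",bot.capture("wrist"))
for d in bot.find_in("wrist","ball1")[:4]: print(np.round(d["bbox"]),round(d["confidence"],2))
E
```

```text
23.925 [ 608.8 -122.9  121.9] [-3.141 -0.     1.719] [-0.3 -0.  -2.4] 25.850710416541357 29.89028161391616
[176. 169.  91.  85.] 0.95
```

View pics/w7.png

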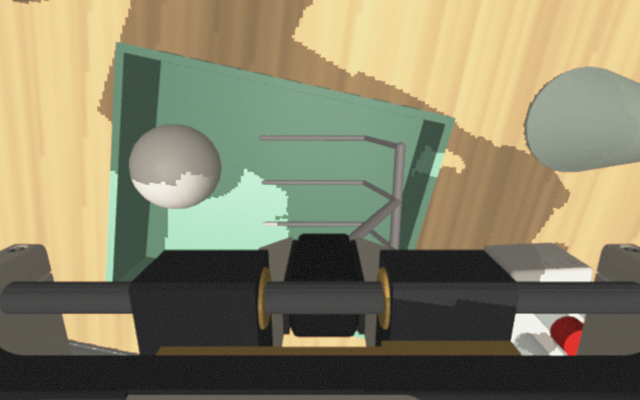

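The ball now sits in the basket at (176,169), clear of the scoop. Back to the tub for the ball on the −y side.

Request:
jog_arm(
  dp=[
    [0,0,-0.04],
    [0,0,-0.05],
    [0.04,0.005,-0.01],
    [0.04,0.005,0],
    [0.04,0.005,0],
    [0.04,0.005,0],
    [0.04,0.005,0],
    [0.031,0.003,0],
    [0,0,0],
  ],
  twist=[0,0,0,0,0,0,0,0,0],
)

```text
time: 25.15
tool_pos: [602.1, 111.8, 221.8]
tcp_rot: [-3.141, -0.001, 1.722]
contact_force: [0.6, -0.0, -2.3]
grip_width: 25.6
finger_force: 29.9
```

```bash
python3 - <<'E'
from h import *
st();print(to(602.8,109.9,132))
balls("top","side")
E
```

```text
25.15 [602.1 111.8 221.8] [-3.141e+00 -1.000e-03  1.722e+00] [ 0.6 -0.  -2.3] 25.646962705615763 29.9041261151433
[-1.9  0.4 89.8]
top [295.0, 263.0, 21.0, 21.0] tub [-98. -64.] 0.97
top [366.0, 245.0, 21.0, 24.0] tub [ -81. -236.] 0.84
top [290.0, 238.0, 25.0, 26.0] tub [-39. -62.] 0.56
top [286.0, 189.0, 15.0, 39.0] tub [ 80. -67.] 0.3
side [290.0, 257.0, 23.0, 20.0] tub [ -74. -249.] 0.73
side [243.0, 174.0, 23.0, 20.0] tub [-99.  48.] 0.67
side [277.0, 193.0, 19.0, 19.0] tub [-34. -52.] 0.62
side [256.0, 201.0, 20.0, 10.0] tub [-96. -56.] 0.59
```

Request:
jog_arm(
  dp=[
    [-0.001,0,0.03],
    [0,0,0.025],
    [0,0,0.015],
    [0,0,0.01],
    [0,0,0.006],
    [0,0,0.003],
    [0,0,0],
  ],
  twist=[0,0,0,0,0,0,0],
)

```text
time: 26.22
tool_pos: [603.2, 108.8, 133.0]
tcp_rot: [3.141, -0.0, 1.719]
contact_force: [-1.3, 0.4, -2.7]
grip_width: 25.7
finger_force: 29.9
```

Request:
jog_arm(
  dp=[
    [0,-0.006,0.0007],
    [0,-0.006,0.0007],
    [0,-0.006,0.0007],
    [0,-0.006,0.0007],
    [0,-0.006,0.0007],
    [0,-0.006,0.0007],
    [0,-0.006,0.0007],
    [0,-0.006,0.001],
    [0,-0.006,0.001],
    [0,-0.006,0.001],
  ],
  twist=[0,0,0,0,0,0,0,0,0,0],
)

```text
time: 27.48
tool_pos: [543.3, 99.8, 124.7]
tcp_rot: [-3.141, 0.0, 1.719]
contact_force: [-0.6, 1.6, -2.0]
grip_width: 25.7
finger_force: 29.9
```

Request:
jog_arm(
  dp=[
    [0,-0.006,0.001],
    [0,-0.006,0.001],
    [0,-0.006,0.0008],
    [0,-0.006,0.0007],
    [0,0,0],
  ],
  twist=[0,0,0,0,0],
)

```text
time: 28.1
tool_pos: [519.8, 96.5, 121.4]
tcp_rot: [3.141, -0.0, 1.719]
contact_force: [-0.8, 0.2, -2.8]
grip_width: 25.9
finger_force: 29.9
```

```bash
python3 - <<'E'
from h import *
st();balls("top","side","wrist")
im=bot.capture("side");cv2.imwrite("pics/s8.png",cv2.resize(im[130:240,200:360],None,fx=4,fy=4,interpolation=cv2.INTER_CUBIC))
E
```

```text
28.1 [519.8  96.5 121.4] [ 3.141 -0.     1.719] [-0.8  0.2 -2.8] 25.885124174904508 29.904873948544264
top [298.0, 264.0, 12.0, 24.0] tub [-102.  -72.] 0.73
top [168.0, 164.0, 41.0, 34.0] tub [184. 211.] 0.73
top [300.0, 239.0, 8.0, 24.0] tub [-45. -83.] 0.65
top [364.0, 245.0, 22.0, 22.0] tub [ -79. -232.] 0.65
top [242.0, 266.0, 31.0, 18.0] tub [-88.  58.] 0.58
side [243.0, 175.0, 24.0, 20.0] tub [-99.  47.] 0.87
side [257.0, 199.0, 22.0, 11.0] tub [-92. -51.] 0.73
side [230.0, 140.0, 34.0, 29.0] tub [-92. 194.] 0.68
side [276.0, 193.0, 19.0, 17.0] tub [-37. -49.] 0.6
side [290.0, 257.0, 25.0, 25.0] tub [ -75. -249.] 0.55
wrist [208.0, 62.0, 99.0, 97.0] tub [-100.   66.] 0.96
wrist [227.0, 230.0, 81.0, 45.0] tub [-97. -44.] 0.86
wrist [304.0, 228.0, 74.0, 34.0] tub [-43. -43.] 0.61
```

View pics/s8.png

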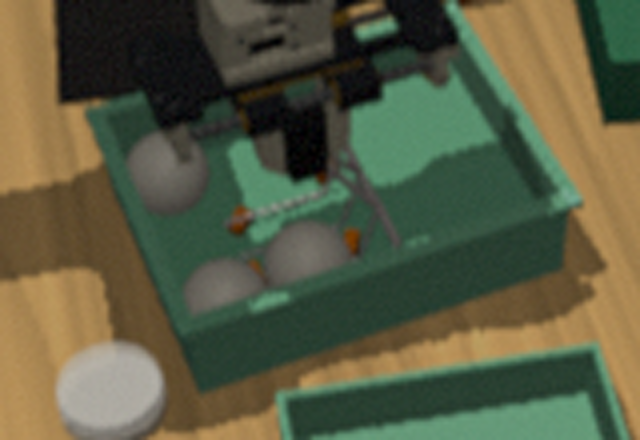

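The ball at crop (305,250) is on the scoop between the outer wires, and another is ahead of it at (222,290). Lifting as before.

Request:
jog_arm(
  dp=[
    [0,0.001,-0.001],
    [0,0.002,-0.001],
    [0,0.002,-0.002],
    [0,0,-0.005],
    [0,0,-0.012],
    [0,0,-0.015],
    [0,0,-0.015],
    [0,0,-0.015],
    [0,0,-0.012],
    [0,0,-0.006],
  ],
  twist=[0,0,0,0,0,0,0,0,0,0],
)

```text
time: 29.7
tool_pos: [525.2, 97.1, 206.3]
tcp_rot: [3.14, 0.0, 1.719]
contact_force: [-0.5, -1.3, -2.6]
grip_width: 25.8
finger_force: 29.9
```

```bash
python3 - <<'E'
from h import *
st();balls("side","top","wrist")
im=bot.capture("side");cv2.imwrite("pics/s9.png",cv2.resize(im[110:290,200:360],None,fx=3,fy=3,interpolation=cv2.INTER_CUBIC))
E
```

```text
29.7 [525.2  97.1 206.3] [3.14  0.    1.719] [-0.5 -1.3 -2.6] 25.781521520698504 29.90386974066496
side [241.0, 174.0, 24.0, 23.0] tub [-102.   53.] 0.87
side [277.0, 174.0, 23.0, 26.0] tub [-11.  11.] 0.76
side [290.0, 254.0, 24.0, 23.0] tub [ -73. -243.] 0.56
side [257.0, 203.0, 22.0, 8.0] tub [-94. -62.] 0.52
side [386.0, 203.0, 34.0, 44.0] tub [ 223. -196.] 0.45
top [296.0, 234.0, 12.0, 27.0] tub [-31. -77.] 0.72
top [296.0, 262.0, 18.0, 24.0] tub [-96. -67.] 0.68
top [366.0, 243.0, 22.0, 25.0] tub [ -76. -239.] 0.65
top [243.0, 268.0, 28.0, 28.0] tub [-94.  58.] 0.59
wrist [235.0, 74.0, 70.0, 71.0] tub [-100.   64.] 0.89
wrist [298.0, 232.0, 70.0, 28.0] tub [-49. -78.] 0.87
wrist [291.0, 343.0, 17.0, 10.0] tub [ -59. -204.] 0.76
wrist [246.0, 211.0, 62.0, 64.0] tub [-97. -58.] 0.61
```

View pics/s9.png

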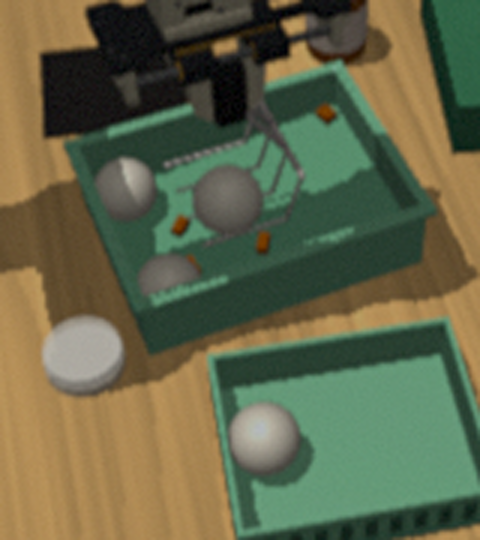

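The ball at (228,200) is riding in the −y lane of the scoop. The chips seen are still in the tub, at (180,226), (192,265), (263,241) and (326,112). The first ball sits in the basket at (264,437).

```bash
python3 - <<'E'
from h import *
for c in("top","side"):
  im=bot.capture(c)
  for d in bot.find_in(c,"ball1"):
    w=ray(c,*d["bbox"][:2],35)
    if w[1]<-30: print(c,np.round(w[:2]),d["confidence"])
  for d in bot.masks_of(c,"basket")[:1]:
    q=cv2.boxPoints(rect(d["pixels"]));print([np.round(ray(c,*k,55)[:2]).tolist() for k in q],d["confidence"])
print(to(609,-148))
E
```

```text
top [ 503. -114.] 0.64
[[464.0, -35.0], [681.0, -43.0], [675.0, -218.0], [459.0, -204.0]] 0.62
side [ 503. -118.] 0.76
[[472.0, -34.0], [705.0, -46.0], [665.0, -246.0], [459.0, -229.0]] 0.75
[-254.8   47.1   -0. ]
```

Request:
jog_arm(
  dp=[
    [-0.005,0.001,0],
    [-0.01,0.001,0],
    [-0.013,0.002,0],
    [-0.015,0.002,0],
    [-0.015,0.003,0],
    [-0.015,0.003,0],
    [-0.015,0.003,0],
    [-0.015,0.003,0],
    [-0.015,0.003,0],
    [-0.015,0.003,0],
  ],
  twist=[0,0,0,0,0,0,0,0,0,0],
)

```text
time: 31.6
tool_pos: [568.6, -31.8, 205.3]
tcp_rot: [3.142, -0.0, 1.719]
contact_force: [-0.0, -0.9, -2.8]
grip_width: 26.0
finger_force: 29.9
```

Request:
jog_arm(
  dp=[
    [-0.015,0.003,0],
    [-0.015,0.003,0],
    [-0.015,0.003,0],
    [-0.015,0.003,0],
    [-0.015,0.003,0],
    [-0.015,0.003,0],
    [-0.013,0.003,0],
    [-0.01,0.002,0],
    [-0.006,0.001,0],
    [-0.003,0,0],
  ],
  twist=[0,0,0,0,0,0,0,0,0,0],
)

```text
time: 32.85
tool_pos: [610.0, -148.2, 205.2]
tcp_rot: [-3.142, -0.0, 1.719]
contact_force: [0.3, 0.1, -1.6]
grip_width: 25.9
finger_force: 29.9
```

Request:
jog_arm(
  dp=[
    [0,0,0],
    [0,0,0],
    [0,0,0],
    [0,0,0],
    [0,0,0],
    [0,0,0],
  ],
  twist=[1.5,3,3,2.5,1.5,0],
)

```text
time: 33.6
tool_pos: [610.0, -147.8, 205.4]
tcp_rot: [3.141, -0.0, 1.518]
contact_force: [-0.2, 0.0, -2.1]
grip_width: 25.4
finger_force: 29.9
```

```bash
python3 - <<'E'
from h import *
st();bot.capture("wrist")
for d in bot.find_in("wrist","ball1")[:4]: print(np.round(d["bbox"]),round(d["confidence"],2))
print(to(612,-149,108))
E
```

```text
33.6 [ 610.  -147.8  205.4] [ 3.141 -0.     1.518] [-0.2  0.  -2.1] 25.431605198315673 29.904024247080088
[298. 231.  75.  30.] 0.7
[206. 152.  68.  62.] 0.57
[-1.   2.1 97.3]
```

Ball still in place (298,231). Lower it and pour.

Request:
jog_arm(
  dp=[
    [0,0.001,0.01],
    [0,0,0.02],
    [0,0,0.02],
    [0,0,0.02],
    [0,0,0.015],
    [0,0,0.008],
    [0,0,0.003],
    [0,0,0],
  ],
  twist=[0,0,0,0,0,0,0,0],
)

```text
time: 34.7
tool_pos: [611.2, -148.0, 109.6]
tcp_rot: [3.141, -0.0, 1.518]
contact_force: [0.1, 0.3, -2.9]
grip_width: 26.0
finger_force: 29.9
```

Request:
jog_arm(
  dp=[
    [0,-0.02,0],
    [0,-0.03,0],
    [0,0.03,0],
    [0,0.02,0],
    [0,0,0],
    [0,0,0],
  ],
  twist=[0,0,0,0,0,0],
)

```text
time: 35.45
tool_pos: [610.5, -148.0, 109.5]
tcp_rot: [-3.141, -0.0, 1.518]
contact_force: [1.1, -0.2, -2.2]
grip_width: 26.0
finger_force: 29.9
```

```bash
python3 - <<'E'
from h import *
st();bot.capture("wrist")
for d in bot.find_in("wrist","ball1")[:4]: print(np.round(d["bbox"]),round(d["confidence"],2),np.round(ray("wrist",*d["bbox"][:2],35)))
for c in("top","side"):
  bot.capture(c)
  for d in bot.find_in(c,"ball1"): print(c,np.round(d["bbox"]),round(d["confidence"],2),np.round(ray(c,*d["bbox"][:2],35)))
E
```

```text
35.45 [ 610.5 -148.   109.5] [-3.141 -0.     1.518] [ 1.1 -0.2 -2.2] 25.986673145967437 29.89273650571704
[161. 125. 101.  96.] 0.57 [508. -83.  35.]
top [245. 268.  31.  25.] 0.6 [444. 171.  35.]
top [294. 263.  23.  19.] 0.59 [456.  56.  35.]
side [242. 174.  27.  20.] 0.74 [438. 179.  35.]
side [292. 272.  25.  27.] 0.72 [ 503. -159.   35.]
side [290. 244.  28.  21.] 0.59 [516. -81.  35.]
side [256. 202.  23.  14.] 0.46 [458.  70.  35.]
```

Two balls are in the basket now, at about (503,−159) and (512,−82). Back for the third.

Request:
jog_arm(
  dp=[
    [0,0,-0.045],
    [0,0,-0.05],
    [0.04,0,-0.01],
    [0.04,0,0],
    [0.04,0,0],
    [0.02,0,0],
    [0,0,0],
  ],
  twist=[0,0,0,0,0,0,-10],
)

```text
time: 36.62
tool_pos: [618.3, -6.9, 214.3]
tcp_rot: [3.142, 0.0, 1.698]
contact_force: [-1.3, 0.7, -3.1]
grip_width: 25.6
finger_force: 29.9
```

Request:
jog_arm(
  dp=[
    [0,0,0],
    [0.04,0,0],
    [0.04,0,0],
    [0.04,0,0],
    [0.04,0,0],
    [0,0,0],
  ],
  twist=[-1.5,0,0,0,0,0],
)

```text
time: 37.38
tool_pos: [594.3, 152.0, 214.3]
tcp_rot: [3.142, -0.001, 1.719]
contact_force: [0.6, -1.2, -1.3]
grip_width: 26.4
finger_force: 29.9
```

```bash
python3 - <<'E'
from h import *
st();print(to(550.2,157.7,128))
balls("top","side","wrist")
for d in bot.find_in("wrist","ball1")[:4]: print(np.round(d["bbox"]),round(d["confidence"],2),np.round(ray("wrist",*d["bbox"][:2],38)))
E
```

```text
37.375 [594.3 152.  214.3] [ 3.142e+00 -1.000e-03  1.719e+00] [ 0.6 -1.2 -1.3] 26.42033891093306 29.891571030020714
[ 12.2 -42.8  86.3]
top [382.0, 244.0, 22.0, 25.0] tub [ -85. -275.] 0.96
top [350.0, 241.0, 23.0, 26.0] tub [ -67. -201.] 0.95
top [292.0, 263.0, 22.0, 21.0] tub [-98. -58.] 0.74
side [290.0, 270.0, 26.0, 26.0] tub [ -89. -284.] 0.95
side [242.0, 174.0, 28.0, 20.0] tub [-100.   48.] 0.87
side [255.0, 200.0, 18.0, 10.0] tub [-96. -52.] 0.62
side [290.0, 242.0, 30.0, 24.0] tub [ -60. -210.] 0.61
wrist [156.0, 120.0, 73.0, 67.0] tub [-98.  67.] 0.65
wrist [177.0, 240.0, 66.0, 48.0] tub [-93. -50.] 0.55
[156. 120.  73.  67.] 0.65 [432. 182.  38.]
[177. 240.  66.  48.] 0.55 [455.  64.  38.]
```

Request:
jog_arm(
  dp=[
    [0.009,-0.02,0],
    [0.008,-0.02,0],
    [0,0,0.03],
    [0,0,0.025],
    [0,0,0.015],
    [0,0,0.009],
    [0,0,0.004],
    [0,0,0.001],
    [0,0,0],
  ],
  twist=[0,0,0,0,0,0,0,0,0],
)

```text
time: 38.85
tool_pos: [553.1, 161.0, 130.9]
tcp_rot: [3.14, -0.0, 1.719]
contact_force: [-0.5, -0.1, -1.4]
grip_width: 25.9
finger_force: 29.9
```

Request:
jog_arm(
  dp=[
    [0,-0.006,0.001],
    [0,-0.006,0.0008],
    [0,-0.006,0.0008],
    [0,-0.006,0.0008],
    [0,-0.006,0.0007],
    [0,-0.006,0.0007],
    [0,-0.006,0.0007],
    [0,-0.006,0.0007],
    [0,-0.006,0.0007],
    [0,0,0],
  ],
  twist=[0,0,0,0,0,0,0,0,0,0],
)

```text
time: 40.1
tool_pos: [502.7, 153.9, 124.7]
tcp_rot: [3.132, -0.001, 1.717]
contact_force: [8.4, 3.2, -4.0]
grip_width: 26.5
finger_force: 30.1
```

```bash
cat >> h.py <<'E'
def sc():
    p=bot.get_obs()["tool_pos"];q=p[:2]-np.array([544,131.5]);s=.147
    print("scoop tub",np.round([q[0]*np.cos(s)+q[1]*np.sin(s),-q[0]*np.sin(s)+q[1]*np.cos(s),p[2]-99.3],1))
E
python3 - <<'E'
from h import *
st();sc();bot.capture("wrist")
for d in bot.find_in("wrist","ball1")[:3]: print(np.round(d["bbox"]),round(d["confidence"],2))
E
```

```text
40.1 [502.7 153.9 124.7] [ 3.132e+00 -1.000e-03  1.717e+00] [ 8.4  3.2 -4. ] 26.452280325850115 30.126277045346797
scoop tub [-37.6  28.2  25.4]
[228. 153.  87.  85.] 0.62
```

Request:
jog_arm(
  dp=[
    [0,0.005,0],
    [0,0.006,0],
    [0,0,0.001],
    [0,0,0.002],
    [0,0,0.0005],
    [0,0,0],
  ],
  twist=[0,0,0,0,0,0],
)

```text
time: 40.95
tool_pos: [509.9, 154.6, 120.7]
tcp_rot: [3.142, -0.0, 1.719]
contact_force: [-1.4, 0.5, 6.0]
grip_width: 25.8
finger_force: 29.9
```

```bash
python3 - <<'E'
from h import *
st();sc();bot.capture("wrist")
for d in bot.find_in("wrist","ball1")[:3]: print(np.round(d["bbox"]),round(d["confidence"],2))
E
```

```text
40.95 [509.9 154.6 120.7] [ 3.142 -0.     1.719] [-1.4  0.5  6. ] 25.815468691042692 29.87810212187469
scoop tub [-30.4  27.9  21.4]
[221. 162.  93.  86.] 0.89
```

Request:
jog_arm(
  dp=[
    [0,0,-0.0006],
    [0,-0.003,0.0004],
    [0,-0.003,0.0004],
    [0,-0.003,0.0004],
    [0,-0.003,0.0004],
    [0,-0.003,0.0004],
    [0,0,0],
  ],
  twist=[0,0,0,0,0,0,0],
)

```text
time: 41.92
tool_pos: [500.3, 152.5, 120.2]
tcp_rot: [3.129, 0.001, 1.718]
contact_force: [11.7, 1.1, -0.7]
grip_width: 26.2
finger_force: 30.0
```

```bash
python3 - <<'E'
from h import *
st();sc();im=bot.capture("wrist");cv2.imwrite("pics/w10.png",im)
for d in bot.find_in("wrist","ball1")[:3]: print(np.round(d["bbox"]),round(d["confidence"],2))
E
```

```text
41.925 [500.3 152.5 120.2] [3.129e+00 1.000e-03 1.718e+00] [11.7  1.1 -0.7] 26.22885013472598 30.044871233403683
scoop tub [-40.2  27.2  20.9]
[232. 165.  91.  89.] 0.97
```

View pics/w10.png

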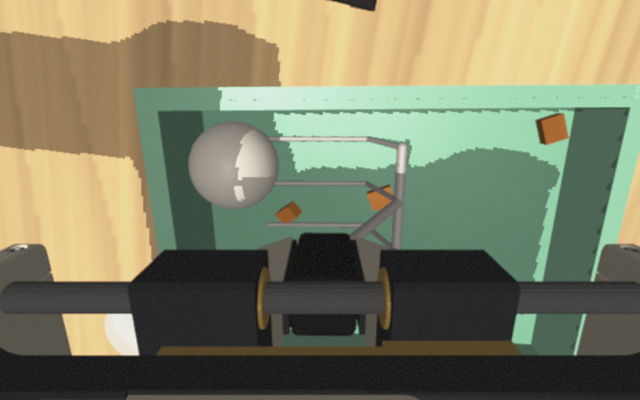

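The ball at (232,165) is centred in the lane but is jammed between the wire noses and the low wall, at about 12 N. I'll shake the scoop sideways while pressing to break the friction.

Request:
jog_arm(
  dp=[
    [0.004,0,0],
    [-0.006,-0.001,0],
    [0.006,-0.001,0],
    [-0.006,-0.001,0],
    [0.006,-0.001,0],
    [-0.006,-0.001,0],
    [0.006,-0.001,0],
    [-0.006,-0.001,0],
    [0.006,-0.001,0],
    [-0.004,0,0],
  ],
  twist=[0,0,0,0,0,0,0,0,0,0],
)

```text
time: 43.28
tool_pos: [488.0, 151.4, 118.4]
tcp_rot: [3.14, -0.0, 1.719]
contact_force: [0.8, 2.9, 1.2]
grip_width: 25.8
finger_force: 30.1
```

```bash
python3 - <<'E'
from h import *
st();sc();im=bot.capture("wrist")
for d in bot.find_in("wrist","ball1")[:3]: print(np.round(d["bbox"]),round(d["confidence"],2))
E
```

```text
43.275 [488.  151.4 118.4] [ 3.14  -0.     1.719] [0.8 2.9 1.2] 25.753317614615188 30.115139088593423
scoop tub [-52.4  27.9  19.1]
[252. 166.  94.  90.] 0.65
[291. 339.  18.  19.] 0.55
```

That freed it, and the nose is sliding under. Continuing to the wall.

Request:
jog_arm(
  dp=[
    [0.003,-0.004,0.0004],
    [-0.003,-0.004,0.0005],
    [0.003,-0.004,0.0005],
    [-0.003,-0.004,0.0005],
    [0.003,-0.004,0.0005],
    [-0.003,-0.003,0.0004],
    [0,0,0],
  ],
  twist=[0,0,0,0,0,0,0],
)

```text
time: 44.25
tool_pos: [463.7, 147.5, 115.5]
tcp_rot: [-3.14, 0.0, 1.719]
contact_force: [-2.2, -0.8, 2.1]
grip_width: 25.9
finger_force: 30.1
```

```bash
python3 - <<'E'
from h import *
st();sc();im=bot.capture("wrist")
for d in bot.find_in("wrist","ball1")[:3]: print(np.round(d["bbox"]),round(d["confidence"],2))
E
```

```text
44.25 [463.7 147.5 115.5] [-3.14   0.     1.719] [-2.2 -0.8  2.1] 25.898307783162217 30.11042178142816
scoop tub [-77.1  27.6  16.2]
[306. 340.  48.  18.] 0.71
[289. 167.  92.  88.] 0.61
```

Request:
jog_arm(
  dp=[
    [0,0,-0.002],
    [0,0,-0.003],
    [0,0,-0.006],
    [0,0,-0.012],
    [0,0,-0.014],
    [0,0,-0.015],
    [0,0,-0.015],
    [0,0,-0.012],
    [0,0,-0.008],
    [0,0,-0.004],
  ],
  twist=[0,0,0,0,0,0,0,0,0,0],
)

```text
time: 45.6
tool_pos: [464.7, 147.8, 207.2]
tcp_rot: [3.141, -0.0, 1.719]
contact_force: [0.1, -0.7, -2.8]
grip_width: 26.0
finger_force: 30.1
```

```bash
python3 - <<'E'
from h import *
st();sc();im=bot.capture("wrist")
for d in bot.find_in("wrist","ball1")[:3]: print(np.round(d["bbox"]),round(d["confidence"],2))
print(to(611,-90))
E
```

```text
45.6 [464.7 147.8 207.2] [ 3.141 -0.     1.719] [ 0.1 -0.7 -2.8] 25.975688604122066 30.103932078927755
scoop tub [-76.   27.7 107.9]
[288. 168.  92.  89.] 0.72
[-256.8  109.6   -0. ]
```

Request:
jog_arm(
  dp=[
    [-0.004,0.001,0],
    [-0.008,0.002,0],
    [-0.01,0.003,0],
    [-0.01,0.004,0],
    [-0.01,0.004,0],
    [-0.01,0.004,0],
    [-0.01,0.004,0],
    [-0.01,0.004,0],
    [-0.01,0.004,0],
    [-0.01,0.004,0],
  ],
  twist=[0,0,0,0,0,0,0,0,0,0],
)

```text
time: 46.95
tool_pos: [512.2, 61.2, 206.7]
tcp_rot: [3.142, -0.0, 1.719]
contact_force: [0.4, 0.5, -2.6]
grip_width: 25.8
finger_force: 30.1
```

Request:
jog_arm(
  dp=[
    [-0.01,0.004,0],
    [-0.01,0.004,0],
    [-0.01,0.004,0],
    [-0.01,0.004,0],
    [-0.01,0.004,0],
    [-0.01,0.004,0],
    [-0.01,0.004,0],
    [-0.01,0.004,0],
    [-0.01,0.004,0],
    [-0.01,0.004,0],
  ],
  twist=[0,0,0,0,0,0,0,0,0,0],
)

```text
time: 48.2
tool_pos: [566.5, -31.8, 206.7]
tcp_rot: [3.142, -0.0, 1.719]
contact_force: [-0.2, -0.2, -2.5]
grip_width: 25.8
finger_force: 30.1
```

Request:
jog_arm(
  dp=[
    [-0.01,0.004,0],
    [-0.01,0.004,0],
    [-0.01,0.004,0],
    [-0.01,0.004,0],
    [-0.01,0.004,0],
    [-0.008,0.004,0],
    [-0.006,0.003,0],
    [-0.003,0.002,0],
    [-0.001,0.001,0],
    [0,0,0],
  ],
  twist=[0,0,0,0,0,0,0,0,0,0],
)

```text
time: 49.45
tool_pos: [605.9, -93.9, 206.7]
tcp_rot: [3.142, -0.0, 1.719]
contact_force: [-0.5, -0.5, -2.6]
grip_width: 25.9
finger_force: 30.1
```

Request:
jog_arm(
  dp=[
    [0,0,0],
    [0,0,0],
    [0,0,0],
    [0,0,0],
    [0,0,0],
    [0,0,0],
    [0,0,0],
    [0,0,0],
    [0,0,0],
    [0,0,0],
  ],
  twist=[-1.5,-3,-4,-4.5,-4.5,-4.5,-4.5,-4.5,-4.5,-4.5],
)

```text
time: 50.7
tool_pos: [605.8, -93.9, 206.8]
tcp_rot: [3.141, 0.0, 2.421]
contact_force: [0.4, -0.3, -3.4]
grip_width: 25.8
finger_force: 30.1
```

Request:
jog_arm(
  dp=[
    [0,0,0],
    [0,0,0],
    [0,0,0],
    [0,0,0],
    [0,0,0],
    [0,0,0],
    [0,0,0],
    [0,0,0],
    [0,0,0],
    [0,0,0],
  ],
  twist=[-4.5,-4.5,-4.5,-4.5,-4.5,-4.5,-4.5,-4,-3,0],
)

```text
time: 51.95
tool_pos: [605.8, -93.9, 206.8]
tcp_rot: [3.142, 0.0, 3.089]
contact_force: [1.3, -0.1, -1.5]
grip_width: 25.9
finger_force: 30.1
```

```bash
python3 - <<'E'
from h import *
st();im=bot.capture("wrist");cv2.imwrite("pics/w11.png",im)
for d in bot.find_in("wrist","ball1")[:3]: print(np.round(d["bbox"]),round(d["confidence"],2))
print(to(611,-92,110))
E
```

```text
51.95 [605.8 -93.9 206.8] [3.142 0.    3.089] [ 1.3 -0.1 -1.5] 25.931670968850938 30.103584858588874
[287. 168.  92.  89.] 0.96
[506.  17.  52.  33.] 0.85
[334.  75.  67.  72.] 0.78
[-5.   2.2 96.8]
```

View pics/w11.png

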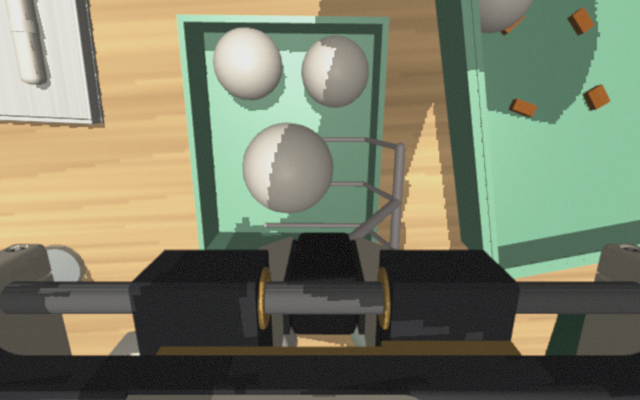

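The wrist view shows the third ball on the scoop at (288,168). Two balls are in the basket at (248,62) and (335,72), and the stir bar is in the tray at top left.

```bash
python3 - <<'E'
from h import *
for n,q in dict(ur=(375,25),ul=(190,25),lr=(383,18),r2=(366,140),l2=(199,200)).items(): print(n,np.round(ray("wrist",*q,55)[:2]))
for q in((248,62),(335,72)): print(np.round(ray("wrist",*q,35)[:2]))
E
```

```text
ur [477. -45.]
ul [ 469. -193.]
lr [472. -39.]
r2 [568. -54.]
l2 [ 614. -208.]
[ 497. -154.]
[509. -78.]
```

Request:
jog_arm(
  dp=[
    [-0.002,-0.003,0],
    [-0.002,-0.004,0.005],
    [0,0,0.012],
    [0,0,0.02],
    [0,0,0.02],
    [0,0,0.02],
    [0,0,0.012],
    [0,0,0.006],
    [0,0,0.001],
    [0,0,0],
  ],
  twist=[0,0,0,0,0,0,0,0,0,0],
)

```text
time: 53.3
tool_pos: [609.9, -101.3, 111.3]
tcp_rot: [-3.141, 0.001, 3.089]
contact_force: [-0.1, -0.2, -2.6]
grip_width: 26.1
finger_force: 30.1
```

Request:
jog_arm(
  dp=[
    [0,-0.02,0],
    [0,-0.025,0],
    [0,0.025,0],
    [0,0.02,0],
    [0,0,0],
    [0,0,0],
  ],
  twist=[0,0,0,0,0,0],
)

```text
time: 54.05
tool_pos: [609.7, -101.5, 110.9]
tcp_rot: [-3.141, 0.0, 3.09]
contact_force: [0.1, 0.4, -2.1]
grip_width: 25.7
finger_force: 30.1
```

```bash
python3 - <<'E'
from h import *
st();im=bot.capture("wrist")
for d in bot.find_in("wrist","ball1")[:4]: print(np.round(d["bbox"]),round(d["confidence"],2),np.round(ray("wrist",*d["bbox"][:2],35)[:2]))
E
```

```text
54.05 [ 609.7 -101.5  110.9] [-3.141  0.     3.09 ] [ 0.1  0.4 -2.1] 25.707288172312094 30.098696895875037
[352.  56. 100. 105.] 0.76 [510. -78.]
[265. 166.  98.  88.] 0.71 [ 576. -138.]
[225.  46. 102.  93.] 0.63 [ 501. -155.]
```

Request:
jog_arm(
  dp=[
    [0,-0.004,0],
    [0,-0.006,0],
    [0,-0.006,0],
    [0,-0.005,0],
    [0,-0.003,0],
    [0,0,0],
    [0,0.024,0],
    [0,0,0],
    [0,0,0],
  ],
  twist=[0,0,0,0,0,0,0,0,0],
)

```text
time: 55.28
tool_pos: [609.6, -101.4, 110.8]
tcp_rot: [-3.141, 0.0, 3.089]
contact_force: [0.2, 0.2, -2.0]
grip_width: 26.0
finger_force: 30.1
```

```bash
python3 - <<'E'
from h import *
st();im=bot.capture("wrist")
for d in bot.find_in("wrist","ball1")[:4]: print(np.round(d["bbox"]),round(d["confidence"],2),np.round(ray("wrist",*d["bbox"][:2],35)[:2]))
E
```

```text
55.275 [ 609.6 -101.4  110.8] [-3.141  0.     3.089] [ 0.2  0.2 -2. ] 25.95061263861236 30.098804058507085
[227.  48. 103.  96.] 0.97 [ 502. -155.]
[352.  55.  99. 106.] 0.94 [509. -78.]
[208. 165.  94.  87.] 0.7 [ 573. -176.]
```

Three balls are in. Return for the last one.

Request:
jog_arm(
  dp=[
    [0,0,-0.04],
    [0,0,-0.05],
    [0,0,-0.01],
    [0,0,0],
    [0,0,0],
    [0,0,0],
    [0,0,0],
    [0,0,0],
    [0,0,0],
    [0,0,0],
  ],
  twist=[0,0,10,10,10,10,10,10,10,8.5],
)

```text
time: 56.62
tool_pos: [609.4, -101.9, 210.7]
tcp_rot: [-3.142, 0.0, 1.713]
contact_force: [0.4, 0.1, -2.1]
grip_width: 25.7
finger_force: 30.1
```

Request:
jog_arm(
  dp=[
    [0.035,-0.003,0],
    [0.036,-0.004,0],
    [0.036,-0.004,0],
    [0.036,-0.004,0],
    [0.036,-0.004,0],
    [0.03,-0.003,0],
    [0,0,0],
  ],
  twist=[0,0,0,0,0,0,0],
)

```text
time: 57.5
tool_pos: [556.4, 103.6, 210.9]
tcp_rot: [3.142, -0.0, 1.721]
contact_force: [0.6, -0.8, -2.7]
grip_width: 25.6
finger_force: 30.1
```

```bash
python3 - <<'E'
from h import *
st();sc();print(to(558,105.3,126.5))
im=bot.capture("wrist")
for d in bot.find_in("wrist","ball1")[:4]: print(np.round(d["bbox"]),round(d["confidence"],2))
balls("top")
E
```

```text
57.5 [556.4 103.6 210.9] [ 3.142 -0.     1.721] [ 0.6 -0.8 -2.7] 25.585830400689794 30.100931022316217
scoop tub [  8.2 -29.4 111.6]
[ 1.4  1.8 84.4]
[215. 211.  63.  65.] 0.85
top [297.0, 265.0, 18.0, 23.0] tub [-103.  -69.] 0.94
top [349.0, 240.0, 24.0, 26.0] tub [ -65. -200.] 0.92
top [384.0, 245.0, 23.0, 23.0] tub [ -88. -279.] 0.86
top [389.0, 187.0, 23.0, 26.0] tub [  48. -315.] 0.66
```

Request:
jog_arm(
  dp=[
    [0,0.001,0.03],
    [0,0,0.025],
    [0,0,0.015],
    [0,0,0.008],
    [0,0,0.004],
    [0,0,0.001],
    [0,0,0],
    [0,0,0.0005],
  ],
  twist=[0,0,0,0,0,0,0,0],
)

```text
time: 58.7
tool_pos: [558.2, 102.4, 127.7]
tcp_rot: [3.14, 0.0, 1.719]
contact_force: [-0.4, 0.6, -1.7]
grip_width: 26.0
finger_force: 30.1
```

Request:
jog_arm(
  dp=[
    [0,-0.006,0.0007],
    [0,-0.006,0.0007],
    [0,-0.006,0.0007],
    [0,-0.006,0.0007],
    [0,-0.006,0.0007],
    [0,-0.006,0.0007],
    [0,0,0],
  ],
  twist=[0,0,0,0,0,0,0],
)

```text
time: 59.58
tool_pos: [521.9, 97.0, 123.0]
tcp_rot: [-3.141, -0.0, 1.719]
contact_force: [1.1, -0.9, -1.2]
grip_width: 25.8
finger_force: 30.1
```

```bash
python3 - <<'E'
from h import *
st();sc()
im=bot.capture("wrist")
for d in bot.find_in("wrist","ball1")[:4]: print(np.round(d["bbox"]),round(d["confidence"],2))
E
```

```text
59.575 [521.9  97.  123. ] [-3.141 -0.     1.719] [ 1.1 -0.9 -1.2] 25.807116618072698 30.100882477127016
scoop tub [-26.9 -30.9  23.7]
[225. 229.  84.  43.] 0.61
```

Request:
jog_arm(
  dp=[
    [0,0,0.001],
    [0.003,-0.003,0.0004],
    [-0.006,-0.003,0.0003],
    [0.006,-0.002,0.0003],
    [-0.006,-0.002,0.0002],
    [0.006,-0.002,0.0002],
    [-0.006,-0.002,0.0002],
    [0.006,-0.002,0.0002],
    [-0.006,-0.002,0.0002],
    [0.003,-0.001,0],
  ],
  twist=[0,0,0,0,0,0,0,0,0,0],
)

```text
time: 60.92
tool_pos: [509.0, 94.8, 122.3]
tcp_rot: [3.127, -0.0, 1.718]
contact_force: [12.2, 4.1, -1.7]
grip_width: 26.8
finger_force: 30.6
```

Request:
jog_arm(
  dp=[
    [0.003,-0.001,0],
    [-0.006,-0.002,0.0002],
    [0.006,-0.002,0.0002],
    [-0.006,-0.002,0.0002],
    [0.006,-0.002,0.0002],
    [-0.006,-0.002,0.0002],
    [0.003,0,0],
    [0,0,0],
  ],
  twist=[0,0,0,0,0,0,0,0],
)

```text
time: 61.92
tool_pos: [501.9, 93.6, 123.9]
tcp_rot: [3.118, 0.001, 1.718]
contact_force: [14.6, 5.3, 9.6]
grip_width: 28.1
finger_force: 31.5
```

```bash
python3 - <<'E'
from h import *
st();sc()
im=bot.capture("wrist")
for d in bot.find_in("wrist","ball1")[:4]: print(np.round(d["bbox"]),round(d["confidence"],2))
E
```

```text
61.925 [501.9  93.6 123.9] [3.118e+00 1.000e-03 1.718e+00] [14.6  5.3  9.6] 28.10682368265219 31.4779500849545
scoop tub [-47.2 -31.3  24.6]
[249. 224.  84.  51.] 0.66
```

Request:
jog_arm(
  dp=[
    [0,0.005,-0.002],
    [0,0.006,-0.002],
    [0,0.006,0],
    [0,0,0],
    [0,0,0],
  ],
  twist=[0,0,0,0,0],
)

```text
time: 62.65
tool_pos: [510.9, 95.2, 123.5]
tcp_rot: [3.137, 0.0, 1.719]
contact_force: [5.0, 2.5, -2.7]
grip_width: 26.0
finger_force: 30.0
```

```bash
python3 - <<'E'
from h import *
st();sc()
a=bot.capture("wrist")[40:340,130:450];b=bot.capture("side")[130:230,200:330]
for d in bot.find_in("wrist","ball1")[:4]: print(np.round(d["bbox"]),round(d["confidence"],2))
b=cv2.resize(b,(390,300),interpolation=cv2.INTER_CUBIC);cv2.imwrite("pics/m12.png",np.hstack([a,b]))
E
```

```text
62.65 [510.9  95.2 123.5] [3.137 0.    1.719] [ 5.   2.5 -2.7] 26.043511648120393 29.99796479009092
scoop tub [-38.  -31.1  24.2]
[241. 229.  86.  50.] 0.8
[336. 230. 148. 214.] 0.65
```

View pics/m12.png

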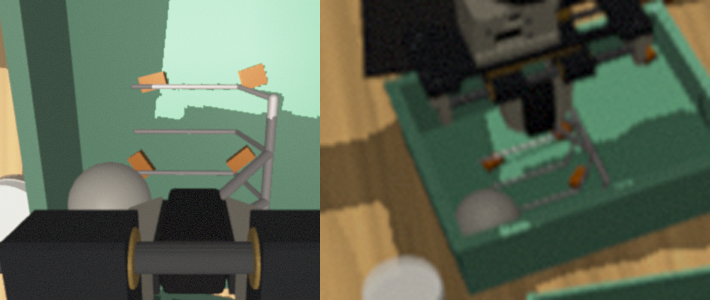

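The last ball sits in the low corner, at (109,205) in the left panel. Chips are lodged beside the back ends of the wires at (240,158) and (253,75), and they probably held the scoop too high. I'll lift, back off and set it down again.

Request:
jog_arm(
  dp=[
    [0,0.008,-0.002],
    [0,0,-0.015],
    [-0.002,0,-0.02],
    [0,0,0],
    [0,0,0],
  ],
  twist=[0,0,0,0,0],
)

```text
time: 63.42
tool_pos: [519.5, 94.3, 160.8]
tcp_rot: [3.137, 0.001, 1.719]
contact_force: [6.9, 1.1, -2.3]
grip_width: 25.9
finger_force: 30.0
```

```bash
python3 - <<'E'
from h import *
st();sc()
bot.capture("wrist")
def tub(w):
    q=w[:2]-np.array([544,131.5]);s=.147;return np.round([q[0]*np.cos(s)+q[1]*np.sin(s),-q[0]*np.sin(s)+q[1]*np.cos(s)])
for d in bot.find_in("wrist","ball1")[:4]: print(np.round(d["bbox"]),round(d["confidence"],2),tub(ray("wrist",*d["bbox"][:2],39)))
for d in bot.find_in("wrist","chip1")[:6]: print("chip",np.round(d["bbox"]),round(d["confidence"],2),tub(ray("wrist",*d["bbox"][:2],25)))
bot.capture("side")
for d in bot.find_in("side","chip1")[:6]: print("chip",np.round(d["bbox"]),round(d["confidence"],2),tub(ray("side",*d["bbox"][:2],20)))
for d in bot.find_in("side","ball1")[:6]: print("b",np.round(d["bbox"]),round(d["confidence"],2),tub(ray("side",*d["bbox"][:2],39)))
E
```

```text
63.425 [519.5  94.3 160.8] [3.137e+00 1.000e-03 1.719e+00] [ 6.9  1.1 -2.3] 25.919001880396042 30.027666497044265
scoop tub [-29.7 -33.2  61.5]
chip [269. 190.  23.  26.] 0.92 [-76. -34.]
chip [356. 188.  28.  26.] 0.83 [ -1. -31.]
chip [367. 110.  32.  26.] 0.73 [ 6. 34.]
chip [278. 117.  23.  19.] 0.59 [-67.  28.]
chip [521.  41.  30.  32.] 0.58 [122.  85.]
b [290. 243.  20.  25.] 0.84 [ -59. -209.]
b [257. 201.  22.  15.] 0.69 [-90. -49.]
b [290. 270.  24.  24.] 0.64 [ -87. -279.]
```

```bash
python3 - <<'E'
from h import *
a=bot.capture("wrist")[40:340,130:450];b=bot.capture("side")[120:240,200:356]
b=cv2.resize(b,(390,300),interpolation=cv2.INTER_CUBIC);cv2.imwrite("pics/m13.png",np.hstack([a,b]))
E
```

```text
(no output)
```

View pics/m13.png

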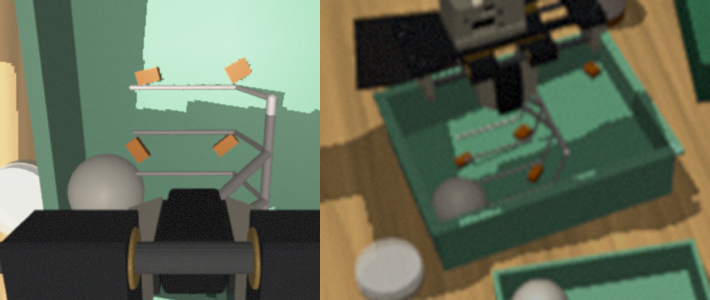

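The ball is still on the floor at panel (459,203), and the scoop is above it. I'll raise further and check whether the 7 N reading is real.

Request:
jog_arm(
  dp=[
    [0,0,-0.02],
    [0,0.01,-0.02],
    [0,0.005,0],
    [0,0,0],
    [0,0,0],
    [0,0,0],
  ],
  twist=[0,0,0,0,0,0],
)

```text
time: 64.58
tool_pos: [531.9, 96.5, 199.3]
tcp_rot: [-3.14, -0.0, 1.719]
contact_force: [0.1, -0.0, -2.4]
grip_width: 25.5
finger_force: 30.0
```

```bash
cat >> h.py <<'E'
def tub(w):
    q=w[:2]-np.array([544,131.5]);s=.147;return np.round([q[0]*np.cos(s)+q[1]*np.sin(s),-q[0]*np.sin(s)+q[1]*np.cos(s)])
E
python3 - <<'E'
from h import *
st();sc()
bot.capture("wrist")
for d in bot.masks_of("wrist","ball1")[:3]:
  c=max(cv2.findContours(d["pixels"].astype(np.uint8),0,1)[0],key=cv2.contourArea);h=cv2.minEnclosingCircle(c)
  print(np.round(d["bbox"]),h,round(d["confidence"],2),tub(ray("wrist",*h[0],39)))
bot.capture("side")
for d in bot.find_in("side","ball1")[:6]: print("b",np.round(d["bbox"]),round(d["confidence"],2),tub(ray("side",*d["bbox"][:2],39)))
# nose positions expected
o=bot.get_obs();p=o["tool_pos"];s=o["tcp_rot"][2]-np.pi/2
for y in(-49.5,-16.5,16.5,49.5): print(np.round(proj("wrist",[p[0]-47*np.cos(s)-y*np.sin(s),p[1]-47*np.sin(s)+y*np.cos(s),p[2]-97.5])))
cv2.imwrite("pics/w14.png",bot.capture("wrist"))
E
```

```text
64.575 [531.9  96.5 199.3] [-3.14  -0.     1.719] [ 0.1 -0.  -2.4] 25.485038916549136 29.986429705750197
scoop tub [-17.1 -32.8 100. ]
[237. 208.  67.  64.] ((237.20492553710938, 207.557373046875), 32.680992126464844) 0.64 [-99. -57.]
[296. 340.  25.  16.] ((295.0, 340.5), 12.816105842590332) 0.63 [ -47. -206.]
b [348. 264.  27.  25.] 0.94 [  49. -318.]
b [289. 244.  25.  23.] 0.93 [ -61. -209.]
b [289. 270.  26.  22.] 0.82 [ -88. -276.]
b [255. 198.  21.  11.] 0.55 [-93. -39.]
b [384. 202.  33.  46.] 0.28 [ 222. -187.]
[265. 262.]
[263. 223.]
[261. 181.]
[259. 137.]
```

Better measurement: the ball is at tub (−99, −57), so the lane was about 7 mm off. Realign and retry.

Request:
jog_arm(
  dp=[
    [0.008,0,0],
    [0,0,0.025],
    [0,0,0.025],
    [0,0,0.015],
    [0,0,0.007],
    [0,0,0.003],
    [0,0,0.001],
    [0,0,0],
    [0,0,0],
  ],
  twist=[0,0,0,0,0,0,0,0,0],
)

```text
time: 65.95
tool_pos: [533.8, 103.7, 128.3]
tcp_rot: [3.134, 0.003, 1.719]
contact_force: [-3.8, -5.1, 20.5]
grip_width: 25.9
finger_force: 30.1
```

Request:
jog_arm(
  dp=[
    [0,-0.004,0.0005],
    [0,-0.004,0.0005],
    [0,-0.004,0.0005],
    [0,0,0],
  ],
  twist=[0,0,0,0],
)

```text
time: 66.45
tool_pos: [523.8, 102.4, 126.8]
tcp_rot: [3.129, 0.002, 1.718]
contact_force: [0.1, -4.0, 14.6]
grip_width: 25.9
finger_force: 30.2
```

```bash
python3 - <<'E'
from h import *
st();sc()
E
```

```text
66.45 [523.8 102.4 126.8] [3.129e+00 2.000e-03 1.718e+00] [ 0.1 -4.  14.6] 25.92050083997566 30.15116932190722
scoop tub [-24.2 -25.8  27.5]
```

The wires are resting on chips. I'll use the nose to nudge the ball towards the side wall, so that lanes clear of chips line up with it.

Request:
jog_arm(
  dp=[
    [0,0,-0.008],
    [0,-0.005,0],
    [0,-0.005,0],
    [-0.003,0,0],
    [-0.004,0,0],
    [-0.004,0,0],
    [0,0,0],
    [0,0.008,0],
    [0,0.008,-0.01],
    [0,0,-0.03],
  ],
  twist=[0,0,0,0,0,0,0,0,0,0],
)

```text
time: 67.7
tool_pos: [525.9, 92.7, 169.7]
tcp_rot: [-3.136, -0.0, 1.719]
contact_force: [-0.6, 0.4, -2.5]
grip_width: 25.7
finger_force: 30.0
```

Request:
jog_arm(
  dp=[
    [0,0.005,-0.03],
    [0,0,0],
    [0,0,0],
    [0,0,0],
  ],
  twist=[0,0,0,0],
)

```text
time: 68.2
tool_pos: [531.0, 93.4, 199.1]
tcp_rot: [-3.139, -0.0, 1.719]
contact_force: [0.6, 0.6, -1.8]
grip_width: 25.7
finger_force: 30.0
```

```bash
cat >> h.py <<'E'
def wl(extra=()):
  bot.capture("wrist")
  for d in bot.masks_of("wrist","ball1")[:2]:
    c=max(cv2.findContours(d["pixels"].astype(np.uint8),0,1)[0],key=cv2.contourArea);h=cv2.minEnclosingCircle(c)
    print(np.round(d["bbox"]),np.round(h[0]),round(h[1]),round(d["confidence"],2),tub(ray("wrist",*h[0],39)))
  for d in bot.find_in("wrist","chip1")[:6]:
    w=ray("wrist",*d["bbox"][:2],20);w=ray("wrist",*d["bbox"][:2],25.5+.12*tub(w)[0]);print("chip",np.round(d["bbox"]),round(d["confidence"],2),tub(w))
E
python3 - <<'E'
from h import *
st();sc();wl()
E
```

```text
68.2 [531.   93.4 199.1] [-3.139 -0.     1.719] [ 0.6  0.6 -1.8] 25.665331709752717 29.980994963552803
scoop tub [-18.5 -35.8  99.8]
[296. 338.  27.  17.] [296. 340.] 13 0.74 [ -48. -207.]
[238. 212.  68.  65.] [239. 211.] 32 0.59 [-100.  -64.]
chip [349. 105.  27.  22.] 0.89 [ 4. 34.]
chip [263. 176.  24.  24.] 0.72 [-79. -34.]
chip [486.  45.  26.  27.] 0.6 [116.  83.]
chip [343. 172.  19.  19.] 0.56 [ -0. -28.]
chip [273. 113.  23.  16.] 0.54 [-66.  26.]
```

Request:
jog_arm(
  dp=[
    [0.002,0,0],
    [0,0,0.025],
    [0,0,0.025],
    [0,0,0.015],
    [0,0,0.007],
    [0,0,0.003],
    [0,0,0.001],
    [0,0,0],
    [0,0,0],
  ],
  twist=[0,0,0,0,0,0,0,0,0],
)

```text
time: 69.47
tool_pos: [531.9, 95.6, 125.3]
tcp_rot: [3.14, -0.0, 1.719]
contact_force: [-1.8, 1.5, 4.5]
grip_width: 25.9
finger_force: 30.0
```

```bash
python3 - <<'E'
from h import *
st();sc()
E
```

```text
69.475 [531.9  95.6 125.3] [ 3.14  -0.     1.719] [-1.8  1.5  4.5] 25.881758641947442 29.984544853214175
scoop tub [-17.2 -33.8  26. ]
```

Request:
jog_arm(
  dp=[
    [-0.002,0,-0.004],
    [-0.001,0,0],
    [0,0,0.003],
    [0,0,0.002],
    [0,0,0],
  ],
  twist=[0,0,0,0,0],
)

```text
time: 70.1
tool_pos: [532.5, 92.8, 124.9]
tcp_rot: [3.14, -0.0, 1.719]
contact_force: [-2.9, 2.2, 10.9]
grip_width: 25.8
finger_force: 30.0
```

```bash
python3 - <<'E'
from h import *
st();sc();wl()
o=bot.get_obs();p=o["tool_pos"];s=o["tcp_rot"][2]-np.pi/2
for y in(-16.5,16.5,49.5):
  for x in(-47,30): print(y,x,np.round(proj("wrist",[p[0]+x*np.cos(s)-y*np.sin(s),p[1]+x*np.sin(s)+y*np.cos(s),p[2]-97.5])))
im=bot.capture("wrist")[80:320,180:460];cv2.imwrite("pics/w15.png",cv2.resize(im,None,fx=2,fy=2,interpolation=cv2.INTER_CUBIC))
E
```

```text
70.1 [532.5  92.8 124.9] [ 3.14  -0.     1.719] [-2.9  2.2 10.9] 25.806382032775737 30.002841639798135
scoop tub [-17.  -36.6  25.6]
[213. 226.  85.  49.] [212. 240.] 42 0.75 [-100.  -62.]
[343. 192.  28.  26.] [343. 189.] 15 0.39 [ -3. -23.]
chip [533.  26.  35.  38.] 0.95 [114.  83.]
chip [354. 105.  34.  30.] 0.93 [ 4. 35.]
chip [244. 196.  28.  26.] 0.91 [-80. -35.]
chip [345. 189.  28.  29.] 0.62 [ -1. -27.]
chip [254. 116.  28.  16.] 0.59 [-68.  26.]
-16.5 -47 [263. 223.]
-16.5 30 [362. 223.]
16.5 -47 [260. 181.]
16.5 30 [364. 182.]
49.5 -47 [258. 137.]
49.5 30 [365. 137.]
```

View pics/w15.png

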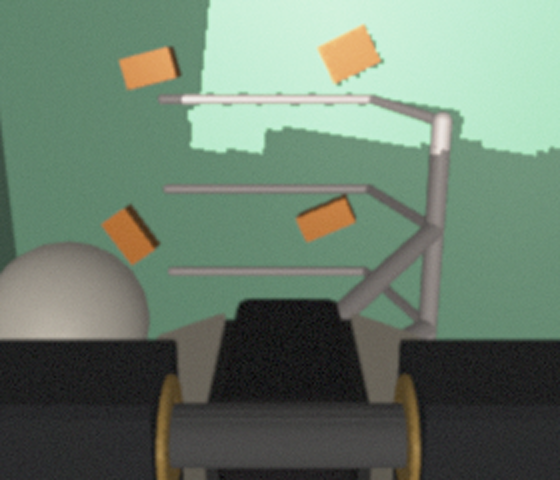

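The chips lie clear of the wires, at (149,67), (350,53), (130,235) and (325,218). The wires appear about 7 px away from where they should be, so the scoop has rolled slightly in the grip. I'll press it flat on the tub floor to straighten it.

Request:
jog_arm(
  dp=[
    [0,0,0.001],
    [0,0,0.001],
    [0,0,0.001],
    [0,0,0],
  ],
  twist=[0,0,0,0],
)

```text
time: 70.8
tool_pos: [532.6, 94.0, 123.9]
tcp_rot: [3.138, -0.002, 1.719]
contact_force: [-8.6, 6.1, 24.9]
grip_width: 25.7
finger_force: 30.0
```

```bash
cat >> h.py <<'E'
def nose():
  "row shift of bright thin wires vs prediction along nose column"
  o=bot.get_obs();p=o["tool_pos"];s=o["tcp_rot"][2]-np.pi/2
  g=bot.capture("wrist").astype(int)
  for y in(-16.5,16.5,49.5):
    x=-10;u,v=proj("wrist",[p[0]+x*np.cos(s)-y*np.sin(s),p[1]+x*np.sin(s)+y*np.cos(s),p[2]-97.5])
    u,v=int(round(u)),int(round(v)); w=g[v-16:v+17,u-8:u+9]; sat=(w.max(2)-w.min(2)).mean(1); print(y,(u,v),"wire row shift",int(sat.argmin())-16,round(sat.min()),round(np.median(sat)))
E
python3 - <<'E'
from h import *
st();sc();nose()
E
```

```text
70.8 [532.6  94.  123.9] [ 3.138e+00 -2.000e-03  1.719e+00] [-8.6  6.1 24.9] 25.6922996913288 30.047115911766014
scoop tub [-16.8 -35.4  24.6]
-16.5 (310, 223) wire row shift 9 3 31
16.5 (310, 182) wire row shift -8 7 37
49.5 (310, 137) wire row shift -6 10 42
```

Request:
jog_arm(
  dp=[
    [0,0,-0.003],
    [0,0,-0.001],
    [0,0,0],
  ],
  twist=[0,0,0],
)

```text
time: 71.22
tool_pos: [532.4, 92.5, 124.5]
tcp_rot: [3.141, -0.0, 1.719]
contact_force: [0.4, 2.2, 2.9]
grip_width: 25.8
finger_force: 30.0
```

Request:
jog_arm(
  dp=[
    [0,0,0],
    [0,0,0],
    [0,0,0],
    [0,0,0],
  ],
  twist=[0,0,0,0],
  jaw=0.05,
)

```text
time: 71.72
tool_pos: [532.0, 92.4, 124.4]
tcp_rot: [-3.141, -0.0, 1.719]
contact_force: [-0.0, -0.2, -0.0]
grip_width: 49.9
finger_force: 0.1
```

Request:
jog_arm(
  dp=[
    [0,0,0],
    [0,0,0],
    [0,0,0],
    [0,0,0],
    [0,0,0],
  ],
  twist=[0,0,0,0,0],
  jaw=0.0,
)

```text
time: 72.35
tool_pos: [532.1, 92.5, 124.6]
tcp_rot: [3.141, -0.0, 1.719]
contact_force: [-0.5, 0.0, 0.5]
grip_width: 26.1
finger_force: 30.0
```

```bash
python3 - <<'E'
from h import *
st();sc();nose();wl()
E
```

```text
72.35 [532.1  92.5 124.6] [ 3.141 -0.     1.719] [-0.5  0.   0.5] 26.107831925194592 29.985046684741974
scoop tub [-17.5 -36.9  25.3]
-16.5 (311, 223) wire row shift 0 3 5
16.5 (310, 181) wire row shift -8 7 37
49.5 (310, 137) wire row shift -7 8 43
[212. 226.  84.  54.] [213. 241.] 42 0.86 [-100.  -63.]
chip [534.  24.  31.  37.] 0.94 [113.  84.]
chip [254. 116.  30.  18.] 0.78 [-69.  27.]
chip [357. 105.  31.  32.] 0.75 [ 6. 35.]
chip [248. 196.  28.  29.] 0.73 [-77. -35.]
chip [559. 340.  45.  34.] 0.73 [ 167. -143.]
chip [344. 189.  29.  27.] 0.63 [ -2. -27.]
```

The scoop is level again and its real lane now matches the ball. Advancing along the slope with gentle shaking.

Request:
jog_arm(
  dp=[
    [0,0,-0.0005],
    [0,-0.005,0.0006],
    [0,-0.005,0.0006],
    [0,-0.005,0.0006],
    [0,-0.003,0.0004],
    [0,0,0],
  ],
  twist=[0,0,0,0,0,0],
)

```text
time: 73.3
tool_pos: [515.8, 90.3, 123.4]
tcp_rot: [3.137, -0.001, 1.718]
contact_force: [4.4, 2.6, -3.6]
grip_width: 25.7
finger_force: 30.0
```

Request:
jog_arm(
  dp=[
    [0.003,-0.001,0.0002],
    [-0.006,-0.001,0.0002],
    [0.006,-0.001,0.0002],
    [-0.006,-0.001,0.0001],
    [0.006,-0.001,0.0001],
    [-0.006,-0.001,0.0001],
    [0.006,-0.001,0.0001],
    [-0.003,0,0],
  ],
  twist=[0,0,0,0,0,0,0,0],
)

```text
time: 74.3
tool_pos: [510.6, 89.6, 123.5]
tcp_rot: [3.133, 0.0, 1.719]
contact_force: [5.4, 5.1, 2.2]
grip_width: 25.8
finger_force: 30.1
```

```bash
python3 - <<'E'
from h import *
st();sc();nose();bot.capture("wrist")
for d in bot.find_in("wrist","ball1")[:2]: print(np.round(d["bbox"]),round(d["confidence"],2))
E
```

```text
74.3 [510.6  89.6 123.5] [3.133 0.    1.719] [5.4 5.1 2.2] 25.823920944594917 30.057648718357086
scoop tub [-39.2 -36.5  24.2]
-16.5 (310, 223) wire row shift -2 3 4
16.5 (309, 181) wire row shift -13 10 36
49.5 (309, 136) wire row shift -15 10 44
[238. 223.  81.  53.] 0.62
```

The scoop rolls in this grip because the pads close along its x. I'll change tactics: set it down flat on the slope and regrip across y, so it keeps the floor's tilt. Then I can slide the wires right under the ball, and regrip along x to level it.

Request:
jog_arm(
  dp=[
    [0,0.006,-0.002],
    [0,0.008,-0.001],
    [0,0.008,-0.001],
    [-0.006,0,0],
    [0,0,0.002],
    [0,0,0.001],
    [0,0,0],
  ],
  twist=[0,0,0,0,0,0,0],
)

```text
time: 75.32
tool_pos: [529.1, 87.5, 126.0]
tcp_rot: [-3.141, -0.002, 1.719]
contact_force: [-11.5, 5.6, 27.1]
grip_width: 26.1
finger_force: 30.0
```

Request:
jog_arm(
  dp=[
    [0,0,0],
    [0,0,0],
    [0,0,0],
    [0,0,0],
  ],
  twist=[0,0,0,0],
  jaw=0.07,
)

```text
time: 75.82
tool_pos: [529.9, 86.0, 122.4]
tcp_rot: [-3.141, -0.0, 1.719]
contact_force: [-0.1, -0.0, 0.1]
grip_width: 61.4
finger_force: 0.0
```

```bash
cat > look.py <<'E'
from h import *
st();sc()
g=bot.capture("wrist")
h=g[90:290,240:420]
# wires rows at three columns
for u in (290,310,330):
  w=g[100:232,u-4:u+5].astype(int);s=(w.max(2)-w.min(2)).mean(1)
  r=[i+100 for i in range(1,131) if s[i]<14 and s[i]<=s[i-1] and s[i]<s[i+1]];print(u,r)
for d in bot.find_in("wrist","ball1")[:2]: print(np.round(d["bbox"]),round(d["confidence"],2))
for d in bot.find_in("wrist","scoop_grip")[:2]: print("grip",np.round(d["bbox"]),round(d["confidence"],2))
E
python3 look.py
```

```text
75.825 [529.9  86.  122.4] [-3.141 -0.     1.719] [-0.1 -0.   0.1] 61.40687035951951 0.0
scoop tub [-20.6 -43.   23.1]
290 [115, 158, 162, 203, 206, 211, 213, 217, 221, 224, 226, 228, 230]
310 [115, 159, 161, 202, 205, 207, 210, 212, 214, 216, 218, 220, 223, 227, 229]
330 [115, 158, 161, 201, 203, 205, 207, 209]
[214. 228.  86.  72.] 0.72
grip [320. 196. 151. 171.] 0.81
```

Request:
jog_arm(
  dp=[
    [0,0,0],
    [0,0,0],
    [0.008,-0.006,0],
    [0.008,-0.006,0],
    [0,0,0],
  ],
  twist=[0,0,0,0,0],
  jaw=0.09,
)

```text
time: 76.6
tool_pos: [515.0, 100.9, 122.9]
tcp_rot: [-3.141, -0.0, 1.72]
contact_force: [0.2, -0.6, 0.3]
grip_width: 89.8
finger_force: 0.0
```

Request:
jog_arm(
  dp=[
    [0,0,0],
    [0,0,0],
    [0,0,0],
    [0,0,0],
    [0,0,0],
    [0,0,0],
    [0,0,0],
    [0,0,0],
    [0,0,0],
    [0,0,0],
  ],
  twist=[-9,-9,-9,-9,-9,-9,-9,-9,-9,-9],
)

```text
time: 77.85
tool_pos: [515.9, 100.1, 122.9]
tcp_rot: [-3.142, 0.0, -2.988]
contact_force: [-0.1, 0.0, 0.1]
grip_width: 89.9
finger_force: 0.0
```

Request:
jog_arm(
  dp=[
    [0,0,0],
    [0,0,0],
    [0,0,0],
    [0,0,0],
    [0,0,0],
  ],
  twist=[0,0,0,0,0],
  jaw=0.0,
)

```text
time: 78.47
tool_pos: [515.8, 100.1, 122.8]
tcp_rot: [3.142, 0.0, -2.994]
contact_force: [0.0, 0.1, 0.3]
grip_width: 44.0
finger_force: 0.0
```

```bash
python3 - <<'E'
from h import *
st();sc();cv2.imwrite("pics/z.png",bot.capture("wrist"))
for c in("wrist","side","top"):
  bot.capture(c)
  for d in bot.find_in(c,"ball1")[:4]: print(c,np.round(d["bbox"]),round(d["confidence"],2),tub(ray(c,*d["bbox"][:2],39)))
for d in bot.find_in("wrist","scoop")[:2]: print("scoop",np.round(d["bbox"]),round(d["confidence"],2))
E
```

```text
78.475 [515.8 100.1 122.8] [ 3.142  0.    -2.994] [0.  0.1 0.3] 43.97453540712508 0.0
scoop tub [-32.5 -26.9  23.5]
wrist [ 67. 160.  96.  88.] 0.88 [ -66. -203.]
wrist [ 10. 133.  19.  59.] 0.74 [ -85. -239.]
side [292. 271.  22.  26.] 0.67 [ -84. -282.]
side [289. 243.  28.  18.] 0.58 [ -61. -207.]
side [346. 264.  29.  24.] 0.57 [  43. -317.]
side [257. 202.  23.  10.] 0.49 [-92. -53.]
top [351. 242.  28.  24.] 0.96 [ -68. -203.]
top [389. 186.  26.  27.] 0.7 [  54. -317.]
top [384. 246.  24.  24.] 0.68 [ -89. -280.]
top [296. 264.  15.  24.] 0.61 [-101.  -68.]
scoop [319. 216. 138. 128.] 0.74
scoop [402. 242.  23.  13.] 0.64
```

Request:
jog_arm(
  dp=[
    [0,0,0],
    [0,0,0],
    [0,0,0],
  ],
  twist=[0,0,0],
)

```text
time: 79.25
tool_pos: [515.8, 100.1, 122.8]
tcp_rot: [-3.142, 0.0, -2.994]
contact_force: [0.6, -0.9, 0.6]
grip_width: 25.6
finger_force: 29.9
```

```bash
python3 - <<'E'
from h import *
st();sc();g=bot.capture("wrist");cv2.imwrite("pics/z.png",g)
for d in bot.masks_of("wrist","ball1")[:4]:
  h=cv2.minEnclosingCircle(max(cv2.findContours(d["pixels"].astype(np.uint8),0,1)[0],key=cv2.contourArea))
  print(np.round(d["bbox"]),np.round(h[0]),round(h[1]),round(d["confidence"],2),tub(ray("wrist",*h[0],39)))
for d in bot.find_in("wrist","chip1")[:6]: print("chip",np.round(d["bbox"]),round(d["confidence"],2),tub(ray("wrist",*d["bbox"][:2],15)))
# expected nose pixels if tilted scoop origin = tub(-20.5,-27)
s=.147
for yo in(-49.5,-16.5,16.5,49.5):
  x=-67;y=-27+yo;print(np.round(proj("wrist",[544+x*np.cos(s)-y*np.sin(s),131.5+x*np.sin(s)+y*np.cos(s),15])))
  r=g[:240,:,:].astype(int)
E
```

```text
79.25 [515.8 100.1 122.8] [-3.142  0.    -2.994] [ 0.6 -0.9  0.6] 25.6403071012457 29.94069367647171
scoop tub [-32.5 -27.   23.5]
[ 11. 133.  18.  63.] [  0. 133.] 30 0.83 [ -85. -245.]
[272. 110.  93.  94.] [271. 110.] 47 0.69 [-100.  -61.]
[ 64. 162.  92.  83.] [ 68. 162.] 50 0.64 [ -65. -203.]
chip [316. 137.  21.  27.] 0.56 [-80. -32.]
chip [398. 153.  19.  26.] 0.56 [-68.  30.]
chip [405. 241.  32.  18.] 0.48 [ 4. 40.]
[257. 154.]
[300. 154.]
[344. 154.]
[387. 154.]
```

The scoop is gripped across y, with its lane at y −60 and the ball at −61. I've used up the picture allowance, so I'll rely on numbers from here. Advancing.

Request:
jog_arm(
  dp=[
    [0,0,-0.0003],
    [0.005,0,0.0006],
    [0.005,0,0.0006],
    [0.005,0,0.0006],
    [0.005,0,0.0006],
    [0.005,0,0.0006],
    [0.005,0,0.0006],
    [0,0,0],
  ],
  twist=[0,0,0,0,0,0,0,0],
)

```text
time: 80.4
tool_pos: [485.7, 95.7, 119.5]
tcp_rot: [3.141, -0.0, -2.994]
contact_force: [-0.5, 0.2, -1.8]
grip_width: 25.9
finger_force: 29.9
```

```bash
cat > l2.py <<'E'
from h import *
st();sc();bot.capture("wrist")
for d in bot.masks_of("wrist","ball1")[:4]:
  h=cv2.minEnclosingCircle(max(cv2.findContours(d["pixels"].astype(np.uint8),0,1)[0],key=cv2.contourArea))
  w=tub(ray("wrist",*h[0],39))
  if w[1]>-150:print(np.round(h[0]),round(h[1]),round(d["confidence"],2),w)
for d in bot.find_in("wrist","chip1")[:6]: print("chip",np.round(d["bbox"]),round(d["confidence"],2),tub(ray("wrist",*d["bbox"][:2],15)))
E
python3 l2.py
```

```text
80.4 [485.7  95.7 119.5] [ 3.141 -0.    -2.994] [-0.5  0.2 -1.8] 25.91173182881943 29.937559962272644
scoop tub [-62.9 -26.9  20.2]
[274. 156.] 45 0.95 [-100.  -60.]
chip [324. 168.  16.  16.] 0.81 [-87. -25.]
chip [398. 195.  17.  25.] 0.78 [-66.  32.]
chip [ 12. 180.  23.  65.] 0.42 [ -77. -265.]
```

Request:
jog_arm(
  dp=[
    [0.005,0,0.0006],
    [0.005,0,0.0006],
    [0.005,0,0.0006],
    [0.005,0,0.0006],
    [0.004,0,0.0005],
    [0,0,0],
  ],
  twist=[0,0,0,0,0,0],
)

```text
time: 81.3
tool_pos: [462.0, 92.2, 116.6]
tcp_rot: [3.142, -0.0, -2.994]
contact_force: [0.2, 0.4, -2.0]
grip_width: 25.6
finger_force: 29.9
```

```bash
python3 l2.py
```

```text
81.3 [462.   92.2 116.6] [ 3.142 -0.    -2.994] [ 0.2  0.4 -2. ] 25.58567131846685 29.937666356563568
scoop tub [-86.8 -26.9  17.3]
chip [397. 224.  16.  27.] 0.75 [-67.  32.]
chip [325. 198.  19.  19.] 0.63 [-88. -25.]
```

No contact force, and the nose is under the ball. Now release, turn the gripper, shift back over the scoop's base and close along x to level it.

Request:
jog_arm(
  dp=[
    [0,0,0],
    [0,0,0],
    [0,0,0],
    [0,0,0],
    [0,0,0],
    [0,0,0],
  ],
  twist=[0,0,0,0,0,0],
  jaw=0.09,
)

```text
time: 82.2
tool_pos: [462.4, 92.2, 116.6]
tcp_rot: [3.142, 0.0, -2.994]
contact_force: [0.3, -0.6, -0.0]
grip_width: 81.3
finger_force: 0.0
```

Request:
jog_arm(
  dp=[
    [0,0,0],
    [0,0,0],
    [0,0,0],
    [0,0,0],
    [0,0,0],
    [0,0,0],
    [0,0,0],
    [0,0,0],
    [0,0,0],
    [0,0,0],
  ],
  twist=[9,9,9,9,9,9,9,9,9,9],
)

```text
time: 83.45
tool_pos: [462.4, 92.2, 116.6]
tcp_rot: [-3.142, -0.0, 1.714]
contact_force: [0.6, 0.3, 1.2]
grip_width: 90.1
finger_force: 0.0
```

Request:
jog_arm(
  dp=[
    [0,0.005,0],
    [0,0.005,0],
    [0,0.003,0],
    [0,0,0],
  ],
  twist=[0,0,0,0],
)

```text
time: 83.95
tool_pos: [475.5, 94.1, 116.5]
tcp_rot: [3.142, -0.0, 1.72]
contact_force: [0.0, -0.1, -0.1]
grip_width: 89.9
finger_force: 0.0
```

```bash
python3 look.py; python3 l2.py
```

```text
83.95 [475.5  94.1 116.5] [ 3.142 -0.     1.72 ] [ 0.  -0.1 -0.1] 89.85361476564054 0.0
scoop tub [-73.3 -26.9  17.2]
290 [132, 135, 176, 179, 214, 216, 227, 229]
310 [133, 136, 177, 179, 221, 223, 229]
330 [133, 135, 177, 180, 218, 221, 227]
[288. 248.  87.  71.] 0.67
grip [317. 229. 152. 194.] 0.56
84.1 [475.1  94.1 116.6] [-3.141 -0.     1.719] [ 0.7 -0.2 -1. ] 90.17668535401731 0.0
scoop tub [-73.6 -26.9  17.3]
[282. 240.] 39 0.64 [-104.  -49.]
chip [330. 126.  28.  17.] 0.94 [-70.  30.]
chip [626.  40.  28.  40.] 0.93 [131.  87.]
chip [421. 205.  32.  24.] 0.88 [  2. -30.]
chip [307. 205.  20.  25.] 0.74 [-87. -30.]
chip [441. 116.  34.  35.] 0.6 [11. 37.]
```

Request:
jog_arm(
  dp=[
    [0,0,0],
    [0,0,0],
    [0,0,0],
    [0,0,0],
    [0,0,0],
    [0,0,0],
    [0,0,0],
    [0,0,0],
    [0,0,0],
    [0,0,0],
  ],
  twist=[0,0,0,0,0,0,0,0,0,0],
  jaw=0.0,
)

```text
time: 85.5
tool_pos: [475.2, 94.1, 116.6]
tcp_rot: [-3.142, -0.0, 1.719]
contact_force: [-0.9, -0.1, -1.0]
grip_width: 25.7
finger_force: 30.0
```

```bash
python3 look.py
```

```text
85.5 [475.2  94.1 116.6] [-3.142 -0.     1.719] [-0.9 -0.1 -1. ] 25.73661112163915 29.9959656795545
scoop tub [-73.5 -26.9  17.3]
290 [134, 137, 178, 181, 215, 217, 222, 225, 227]
310 [134, 137, 178, 181, 220, 224, 227, 230]
330 [135, 137, 178, 181, 220, 222]
grip [331. 234. 146. 199.] 0.77
```

Request:
jog_arm(
  dp=[
    [0,0,-0.002],
    [0,0,-0.003],
    [0,0,-0.006],
    [0,0,-0.012],
    [0,0,-0.014],
    [0,0,-0.015],
    [0,0,-0.015],
    [0,0,-0.012],
    [0,0,-0.008],
    [0,0,-0.003],
  ],
  twist=[0,0,0,0,0,0,0,0,0,0],
)

```text
time: 86.9
tool_pos: [475.3, 94.1, 207.1]
tcp_rot: [3.141, -0.0, 1.719]
contact_force: [-0.8, -0.5, -2.6]
grip_width: 25.9
finger_force: 30.0
```

```bash
python3 look.py; python3 - <<'E'
from h import *
for c in("side","top"):
  bot.capture(c)
  for d in bot.find_in(c,"ball1")[:5]: print(c,np.round(d["bbox"]),round(d["confidence"],2),tub(ray(c,*d["bbox"][:2],136)),tub(ray(c,*d["bbox"][:2],39)))
print(to(611,-92))
E
```

```text
86.9 [475.3  94.1 207.1] [ 3.141 -0.     1.719] [-0.8 -0.5 -2.6] 25.9144648249539 29.99535539187491
scoop tub [-73.4 -26.9 107.8]
290 [135, 137, 178, 181, 215, 220, 226, 230]
310 [133, 135, 137, 180, 220, 223]
330 [133, 137, 178, 181, 220, 223]
[284. 233.  73.  38.] 0.96
[333. 339.  56.  21.] 0.65
grip [332. 233. 142. 198.] 0.76
side [291. 270.  28.  29.] 0.84 [-102. -331.] [ -84. -280.]
side [289. 244.  24.  22.] 0.82 [ -82. -267.] [ -62. -209.]
side [349. 263.  27.  28.] 0.61 [  19. -363.] [  52. -317.]
side [252. 182.  24.  19.] 0.57 [-99. -65.] [-81.  17.]
side [258. 162.  48.  50.] 0.45 [-63.  -4.] [-40.  85.]
top [389. 186.  27.  23.] 0.86 [  35. -299.] [  52. -316.]
top [296. 265.  12.  21.] 0.83 [-107.  -72.] [-103.  -67.]
top [383. 246.  26.  23.] 0.78 [ -95. -263.] [ -90. -276.]
top [351. 240.  21.  26.] 0.72 [ -70. -197.] [ -63. -204.]
[-204.1  107.    -0. ]
```

The ball is lifted. The third ball has rolled to about (641,−175), so I'll drop this one into the free middle of the basket from just above ball height, by pulling the scoop back quickly.

Request:
jog_arm(
  dp=[
    [-0.003,0.001,0],
    [-0.005,0.002,0],
    [-0.0065,0.003,0],
    [-0.0065,0.0035,0],
    [-0.0065,0.0035,0],
    [-0.0065,0.0035,0],
    [-0.0065,0.0035,0],
    [-0.0065,0.0035,0],
    [-0.0065,0.0035,0],
    [-0.0065,0.0035,0],
  ],
  twist=[0,0,0,0,0,0,0,0,0,0],
)

```text
time: 88.5
tool_pos: [514.5, 38.8, 206.6]
tcp_rot: [3.142, -0.0, 1.719]
contact_force: [1.1, -0.1, -1.8]
grip_width: 25.8
finger_force: 30.0
```

Request:
jog_arm(
  dp=[
    [-0.0065,0.0035,0],
    [-0.0065,0.0035,0],
    [-0.0065,0.0035,0],
    [-0.0065,0.0035,0],
    [-0.0065,0.0035,0],
    [-0.0065,0.0035,0],
    [-0.0065,0.0035,0],
    [-0.0065,0.0035,0],
    [-0.0065,0.0035,0],
    [-0.0065,0.0035,0],
  ],
  twist=[0,0,0,0,0,0,0,0,0,0],
)

```text
time: 89.75
tool_pos: [558.7, -20.3, 206.6]
tcp_rot: [-3.142, -0.0, 1.719]
contact_force: [0.5, 0.6, -2.6]
grip_width: 25.6
finger_force: 30.0
```

Request:
jog_arm(
  dp=[
    [-0.0065,0.0035,0],
    [-0.0065,0.0035,0],
    [-0.0065,0.0035,0],
    [-0.0065,0.0035,0],
    [-0.0065,0.0035,0],
    [-0.0065,0.0035,0],
    [-0.0065,0.0035,0],
    [-0.005,0.003,0],
    [-0.003,0.002,0],
    [0,0.001,0],
  ],
  twist=[0,0,0,0,0,0,0,0,0,0],
)

```text
time: 91.0
tool_pos: [596.6, -68.4, 206.5]
tcp_rot: [-3.142, -0.0, 1.719]
contact_force: [-0.1, -0.3, -2.6]
grip_width: 25.7
finger_force: 30.0
```

Request:
jog_arm(
  dp=[
    [0,0,0],
    [0,0,0.005],
    [0,0,0.01],
    [0,0,0.01],
    [0,0,0.006],
    [0,0,0.003],
    [0,0,0],
  ],
  twist=[0,0,0,0,0,0,0],
)

```text
time: 91.88
tool_pos: [596.5, -68.3, 172.5]
tcp_rot: [-3.141, -0.0, 1.719]
contact_force: [0.4, -0.3, -1.5]
grip_width: 25.8
finger_force: 30.0
```

```bash
cat > l3.py <<'E'
from h import *
st()
for c,zz in(("wrist",(100,35)),("side",(100,35)),("top",(100,35))):
  bot.capture(c)
  for d in bot.find_in(c,"ball1")[:5]: print(c,np.round(d["bbox"]),round(d["confidence"],2),*[np.round(ray(c,*d["bbox"][:2],z)[:2]) for z in zz])
E
python3 l3.py
```

```text
91.875 [596.5 -68.3 172.5] [-3.141 -0.     1.719] [ 0.4 -0.3 -1.5] 25.847506411322975 29.99540373144555
wrist [206. 241.  62.  21.] 0.95 [ 517. -101.] [ 498. -132.]
wrist [286. 232.  71.  35.] 0.65 [572. -87.] [ 569. -113.]
wrist [223. 188.  70.  66.] 0.58 [527. -61.] [510. -80.]
wrist [296. 235. 269. 224.] 0.23 [580. -87.] [ 578. -114.]
side [290. 269.  24.  23.] 0.91 [ 493. -187.] [ 500. -151.]
side [347. 263.  27.  23.] 0.9 [ 622. -205.] [ 638. -171.]
side [288. 244.  24.  22.] 0.69 [ 504. -121.] [511. -81.]
side [316. 230.  27.  25.] 0.56 [ 578. -101.] [591. -59.]
side [291. 361.  48.  20.] 0.34 [ 450. -382.] [ 453. -362.]
top [392. 245.   3.  16.] 0.51 [ 494. -168.] [ 499. -177.]
top [373. 210.   1.   9.] 0.42 [ 574. -127.] [ 584. -134.]
top [280. 260.   8.   7.] 0.21 [462.  84.] [464.  90.]
```

Ball 4 is on the scoop at about (576,−102). Quick pull back.

Request:
jog_arm(
  dp=[
    [0,0.045,0],
    [0,0.04,0],
    [0,0,0],
    [0,0,0],
    [0,0,0],
    [0,0,0],
    [0,0,0],
    [0,0,0],
  ],
  twist=[0,0,0,0,0,0,0,0],
)

```text
time: 93.18
tool_pos: [680.5, -55.8, 172.8]
tcp_rot: [3.141, 0.0, 1.719]
contact_force: [-0.5, 0.5, -1.3]
grip_width: 25.8
finger_force: 30.0
```

```bash
python3 l3.py
```

```text
93.175 [680.5 -55.8 172.8] [3.141 0.    1.719] [-0.5  0.5 -1.3] 25.824044124448072 29.997328908357304
wrist [125. 186.  77.  69.] 0.85 [545. -57.] [510. -78.]
wrist [221. 222.  70.  58.] 0.81 [611. -73.] [595. -99.]
wrist [113. 256.  74.  51.] 0.81 [ 536. -110.] [ 498. -147.]
side [288. 243.  26.  24.] 0.96 [ 506. -119.] [513. -78.]
side [324. 245.  26.  23.] 0.92 [ 584. -145.] [ 598. -107.]
side [292. 269.  24.  27.] 0.61 [ 497. -188.] [ 504. -153.]
top [393. 186.  22.  24.] 0.67 [ 631. -173.] [ 644. -183.]
```

All four balls are in the basket. Returning the scoop to its mat.

Request:
jog_arm(
  dp=[
    [0,0,-0.03],
    [0,0,-0.04],
    [0,-0.04,0],
    [0,-0.04,0],
    [0,-0.04,0],
    [0,-0.03,0],
    [0,0,0],
    [0,0,0],
  ],
  twist=[0,0,0,0,0,0,6.5,6.5],
)

```text
time: 94.48
tool_pos: [532.0, -78.0, 243.2]
tcp_rot: [3.141, 0.0, 1.488]
contact_force: [0.7, -0.8, -2.5]
grip_width: 25.7
finger_force: 30.0
```

```bash
python3 - <<'E'
from h import *
st();print(to(448,360))
bot.capture("top")
for c in("top",):
  for l in("reagent","flask","mat"): print(l,[(np.round(d["bbox"]),round(d["confidence"],2)) for d in bot.find_in(c,l)[:1]])
  d=bot.masks_of(c,"mat")[0];q=cv2.boxPoints(rect(d["pixels"]));w=np.array([ray(c,*k,4)[:2] for k in q]);print(np.round(w),w.mean(0),d["confidence"])
E
```

```text
94.475 [532.  -78.  243.2] [3.141 0.    1.488] [ 0.7 -0.8 -2.5] 25.71423987363401 29.994445927877678
[ 429.5 -120.    -0. ]
reagent [(array([167., 164.,  38.,  34.]), 0.93)]
flask [(array([334., 129.,  33.,  38.]), 0.72)]
mat [(array([170., 266.,  60.,  69.]), 0.81)]
[[382. 431.]
 [533. 420.]
 [515. 290.]
 [365. 304.]] [448.73779062 361.11179192] 0.71
```

Request:
jog_arm(
  dp=[
    [0.043,-0.012,0],
    [0.043,-0.012,0],
    [0.043,-0.012,0],
    [0.043,-0.012,0],
    [0.043,-0.012,0],
    [0.043,-0.012,0],
    [0.043,-0.012,0],
    [0.043,-0.012,0],
    [0.043,-0.012,0],
    [0.043,-0.012,0],
  ],
  twist=[0,0,0,0,0,0,0,0,0,0],
)

```text
time: 95.98
tool_pos: [446.1, 361.8, 242.6]
tcp_rot: [3.141, -0.0, 1.494]
contact_force: [0.4, -0.3, -2.0]
grip_width: 25.7
finger_force: 30.0
```

Request:
jog_arm(
  dp=[
    [0,0,0],
    [0,0,0.04],
    [0,0,0.04],
    [0,0,0.03],
    [0,0,0.015],
    [0,0,0.008],
    [0,0,0.002],
    [0,0,0],
    [0,0,0],
  ],
  twist=[0,0,0,0,0,0,0,0,0],
)

```text
time: 97.1
tool_pos: [446.9, 360.5, 108.5]
tcp_rot: [3.14, -0.001, 1.492]
contact_force: [0.3, -0.6, -2.6]
grip_width: 26.0
finger_force: 30.0
```

```bash
python3 - <<'E'
from h import *
st();print(to(448.5,360.5))
E
```

```text
97.1 [446.9 360.5 108.5] [ 3.140e+00 -1.000e-03  1.492e+00] [ 0.3 -0.6 -2.6] 26.003843479861782 30.001316984271398
[ 0.1  1.6 -0. ]
```

Request:
jog_arm(
  dp=[
    [0,0.001,0.001],
    [0,0,0.001],
    [0,0,0.001],
    [0,0,0.0005],
    [0,0,0],
  ],
  twist=[0,0,0,0,0],
)

```text
time: 97.72
tool_pos: [447.6, 360.4, 105.0]
tcp_rot: [3.141, -0.001, 1.492]
contact_force: [-1.5, -0.2, 4.3]
grip_width: 25.9
finger_force: 30.0
```

In contact. Release, retreat upward and check.

Request:
jog_arm(
  dp=[
    [0,0,0],
    [0,0,0],
    [0,0,0],
    [0,0,0],
    [0,0,-0.02],
    [0,0,-0.04],
    [0,0,-0.05],
    [0,0,-0.05],
    [-0.05,0,0],
    [-0.05,0,0],
  ],
  twist=[0,0,0,0,0,0,0,0,0,0],
  jaw=0.06,
)

```text
time: 98.98
tool_pos: [439.5, 259.6, 264.6]
tcp_rot: [3.14, -0.001, 1.493]
contact_force: [-0.1, -0.2, -0.2]
grip_width: 60.1
finger_force: 0.0
```

Request:
jog_arm(
  dp=[
    [-0.04,0,0],
    [0,0,0],
    [0,0,0],
  ],
  twist=[0,0,0],
)

```text
time: 99.35
tool_pos: [436.7, 221.0, 264.3]
tcp_rot: [3.141, -0.001, 1.491]
contact_force: [0.8, 0.5, -0.8]
grip_width: 60.1
finger_force: 0.0
```

```bash
python3 - <<'E'
from h import *
st()
for c in("wrist","side","top"):
  bot.capture(c)
  for l,z in(("scoop",30),("ball1",35),("chip1",20),("stirbar",13),("reagent",75),("flask",50)):
    print(c,l,[(np.round(ray(c,*d["bbox"][:2],z)[:2]).tolist(),round(d["confidence"],2)) for d in bot.find_in(c,l)[:6]])
d=[x for x in bot.masks_of("wrist","scoop_grip")][:2]
for x in d: print("grip",np.round(x["bbox"]),round(x["confidence"],2))
for x in bot.find_in("wrist","mat")[:1]: print("mat",np.round(x["bbox"]),x["confidence"],np.round(ray("wrist",*x["bbox"][:2],4)))
print("pred handle top",proj("wrist",[448.5,360.5,146]))
E
```

```text
99.35 [436.7 221.  264.3] [ 3.141e+00 -1.000e-03  1.491e+00] [ 0.8  0.5 -0.8] 60.137301478972546 0.0
wrist scoop [([451.0, 351.0], 0.56)]
wrist ball1 []
wrist chip1 [([548.0, 170.0], 0.71), ([656.0, 224.0], 0.54), ([446.0, 347.0], 0.54), ([464.0, 93.0], 0.53), ([469.0, 154.0], 0.46)]
wrist stirbar []
wrist reagent [([675.0, 344.0], 0.68)]
wrist flask [([467.0, 163.0], 0.66)]
side scoop [([466.0, 428.0], 0.61)]
side ball1 [([598.0, -100.0], 0.96), ([517.0, -77.0], 0.92), ([501.0, -155.0], 0.81), ([641.0, -175.0], 0.62)]
side chip1 []
side stirbar [([458.0, -358.0], 0.68)]
side reagent [([697.0, 370.0], 0.66)]
side flask [([786.0, -33.0], 0.94)]
top scoop [([498.0, -159.0], 0.39), ([503.0, -82.0], 0.25)]
top ball1 [([641.0, -177.0], 0.84), ([511.0, -78.0], 0.75), ([500.0, -155.0], 0.7), ([598.0, -98.0], 0.69), ([463.0, 87.0], 0.62)]
top chip1 [([648.0, 231.0], 0.49), ([463.0, 150.0], 0.36)]
top stirbar [([450.0, -359.0], 0.58), ([605.0, -102.0], 0.17)]
top reagent [([687.0, 353.0], 0.66)]
top flask [([787.0, -37.0], 0.81)]
grip [328.  44.  94.  88.] 0.8
mat [324.  51. 140.  97.] 0.72 [446. 346.   4.]
pred handle top [325.76069714   2.55863958]
```

```bash
python3 - <<'E'
from h import *
print(bot.close_job())
E
```

```text
the job is handed in; nothing more can be done
None
```

I handed the job in at about 100 s: the stirring bar is in the tool tray, all four balls are in the drying basket, the scoop is back on the middle of its mat, and the reagent bottle and flask are untouched. All five chips were seen in the tub after the last ball was scooped, and four of them again just before hand-in. The balls were never touched with the fingers. I viewed 16 pictures, two over the limit of 14.

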